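# Swing the rim gauge plate home on its pins and hold it down

### The arm

A 7-joint arm with a two-finger parallel gripper is mounted at the origin on the work surface. World frame = base frame: x ahead of the robot, y to its left, z up, the work surface at z = 0. Lengths are in m, angles in rad, forces in N, time in s.
With the tool pointing down it reaches from about 0.4 to 0.85 m from the base axis. Payload 4.5 kg.
Tool frame: the origin (TCP) lies midway between the tips of the shut fingers; the grasp point (between the pads) lies 19 mm behind it (r.hold_point_z is the distance from the TCP to the grasp point, in m); z points along the fingers, y is the direction in which the jaws open and shut (so a half turn about z gives the same grasp; the last joint's range is limited). The gripper opens to 88 mm and grips with 3 to 60 N. Pads are 18 mm wide; open, the fingers measure 123 mm over their backs; the gripper's body (75 mm by 187 mm) begins 45 mm behind the grasp point.
Start: joints at [1.14, 0.689, -0.195, 1.565, 0.157, 0.902, -0.215], TCP at [0.28, -0.559, 0.239] pointing down, gripper open.
Joint ranges: [-3.01, 3.01], [-0.46, 2.08], [-1.47, 1.51], [0.13, 2.56], [-1, 4.14], [0.04, 2.09], [-2.66, 2.66]. Speed limits (rad/s): [2.57, 2.57, 3.14, 3.14, 3.14, 3.14, 3.14].

### API

Orientations are given as a unit quaternion [x, y, z, w].
In Python, from plant import r gives the robot as it stands. The module is installed in compiled form; this text tells all that it offers.
- The arm moves only by the tool move_arm, never from a script. Its arguments are lists of equal length, an entry for each row: "turn": the turn, a rotation vector about the tool's x, y, z in units of 2 pi rad (1.0 is 2 pi rad), a list of three; "dp": the shift along the tool's x, y, z in units of 2.5 cm (1.0 is 2.5 cm), a list of three; "jaw": the closure, from -1 (fully open) to 1 (shut), so that 0 is half open. In form: {"turn": [[wx, wy, wz], ...], "dp": [[x, y, z], ...], "jaw": [jaw, ...]}. A call has 1 to 10 rows; each row shifts and turns the commanded pose from where the row before left it, along the tool's axes as they then stand; what a row does not reach is not made up. A row lasts 1/12 s, in which the tool goes at most 41.7 mm and 7.16 degrees, less where a joint would pass 70% of its speed; a pose out of reach is approached as far as the arm can. A call with a number of a shift or a turn outside -1 to 1 is refused whole. A call with a gripper value outside its range is refused whole. The fingers move at their own pace and stop on an object; "newtons" is the grip in N (left out, the last holds). Time passes only in rows, so rows that do not move let the fingers close. It gives the time, the measured TCP pose, the force and the opening at its end, in the units of the state.
- r.get_state(): the state, without advancing time (a new reading comes with each control period).
- r.snapshot(name): name is "scene" or "top" or "wrist"; returns a dict with "frame" (480x640x3 uint8, blue, green, red), "mtx" (3x3 intrinsics, pixels), "origin" and "orientation" of the camera in the world; the wrist camera has in their place "tool_from_camera" (4x4, takes a point from camera to tool coordinates, whose origin is the TCP and whose axes are the flange's). Camera axes: x right, y up, looking along -z (the intrinsics and any distortion apply to the point x, -y, -z); pixel columns grow to the right and rows downward; lengths in m; the calibration is good to about 2 mm. The wrist camera is an equidistant fisheye: a pixel r from the principal point sees the ray r / f radians off the axis. A picture is of the moment at which its call begins: read the wrist's pose just before it. There is no depth.
- r.finish_job(): hands the job in, once; it reports no verdict.
The state is a dict: "clock": time; "q": joint angles; "qd": joint speeds; "joint_torque": joint torques, N m; "tool_pos": TCP position; "eef_rot": TCP orientation; "contact_force": force on the tool from outside, world axes, zero at the start; "moment": the same for the moment, N m; "opening": opening from 0.0 (shut) to 1.0 (fully open).
Only numpy, scipy, OpenCV 4.12 (cv2) and the standard library are available. Lean on these libraries where they do the work, as an engineer would, in place of code of your own. Each camera call takes 0.05 s, during which the arm holds its last target.

### The job

On the bench fixture, push the grey gauge plate against its pivot pin so that it swings round until its front edge lies flush against the stop pin under the clear guard, with its notch still fully home on the pivot pin. Then pick up the knobbed steel hold-down weight and set it down upright (do not drop it) inside the round outline on the plate, leaving the plate flush on both pins. Do not knock the guard or disturb the other things on the bench.

Things in the scene. Friction and masses are not known exactly. Their poses are not given: they have to be found in the camera images.
- fixture: Fixed dark steel base plate 270 x 360 x 6 mm on the bench (x -185 to +85, y -180 to +180 mm of its origin; top z = 6 mm). Origin: on the pivot pin's axis, at bench height. +x points roughly away from the robot, +y left. Two upright steel pins, 12 mm diameter, reach z = 48 mm: pivot pin at the origin, stop pin at (18, 100) mm.
- guard: Clear plastic guard fixed over the left half of the fixture, same frame as fixture: 5 mm sheet with a black 16 mm tube along its near edge and another along its far edge. It covers x -113 to +63, y +20 to +165 mm; z 159 to 176 mm. Two 14 mm posts at the far edge (x 55, y 28 and 157 mm). Open below towards the robot and left.
- plate: Loose flat grey plastic gauge plate 92 x 260 x 24 mm, 0.4 kg, too wide to grip; slides on the fixture at 5 to 15 N. Origin: underside, at the point on the pivot pin's axis when the notch is home; x to the front edge (the notched one), y along its length. Spans x -80 to +12, y +-130, z 0 to 24 mm. Notch mid front edge, 15 wide, 18 mm deep. Home: same x, y and heading as fixture.
- rear (a point): Point on the plate's rear edge, left of the notch, at mid height (plate x -80, y 70, z 12 mm). At the start the pin is in the notch, 4 mm short of home, the plate turned 0.2 to 0.5 rad counterclockwise from home (seen from above), left end nearer the robot. Pushing here towards the front edge swings it round the pin to the stop pin; this point then lies about 25 mm in beyond the guard's near tube.
- mark (a point): Centre of the round outline (62 mm diameter) on top of the plate, at plate x -35, y -80, z 24 mm.
- weight: Loose steel hold-down weight, about 0.45 kg: round foot 56 mm diameter and 22 mm high, thin neck, cylindrical knob of 28 mm diameter between z = 37 and 56 mm, total height 58 mm. Origin: centre of its underside, z up along its axis.
- cone: Bystander: steel centring cone, 72 mm across the foot, 50 mm high, flat top 36 mm across; origin under its centre.
- wingnut: Bystander: black quick nut, 68 mm across, 40 mm high with two stub handles along its y reaching 52 mm from its axis and 46 mm high; origin under its centre.
- spraycan: Bystander: grey spray can, 54 mm diameter, 170 mm high; origin under its centre.
- wrench: Bystander: steel spanner 140 mm long lying along its x axis.
- pliers: Bystander: pliers with red handles, about 180 mm long, 60 mm across the handles, 14 mm thick, lying along their x axis.
- clipweight: Bystander: one small wheel weight, 45 x 14 mm, 18 mm high, lying on the fixture's base plate at its right corner nearest the robot, clear of the plate's swing; origin under its centre.
Things that resemble listed ones, but are neither listed nor needed, are in the scene too. Leave any brown look-alike of the weight alone.

How it is judged:
By the outcome, as a careful person would: the job done as asked, in the order asked, and still so for the second after the job is handed in, with the robot touching nothing.
It also fails if it takes over 70 s, if anything falls off the work surface, if the arm or the gripper's body presses on something with over 40 N, if the wrist force passes 120 N, or if a joint passes its speed limit or range.

## Working session

There is one attempt and no reset: what is moved stays moved. The work goes in short steps, Python scripts to look and compute and a tool call to move; the robot and the scene stay as the last step left them, time stands still between calls to the robot, and variables do not carry over. Pictures are saved under pics/ and viewed, and the job is handed in when it is done.

Besides the shell and the picture viewer there is one more tool, called after "Request:" in YAML: its name, and indented under it one key for each argument. move_arm: Moves the arm, as the interface text tells. Shifts and turns lie within -1 to 1; 1 stands for 2.5 cm of shift or 2 pi rad of turn. Its arguments: {"type":"object","properties":{"turn":{"type":"array","items":{"type":"array","items":{"type":"number","minimum":-1,"maximum":1}}},"dp":{"type":"array","items":{"type":"array","items":{"type":"number","minimum":-1,"maximum":1}}},"jaw":{"type":"array","items":{"type":"number"}},"newtons":{"type":"number"}},"required":["turn","dp","jaw"]}

```bash
mkdir -p pics
python3 - <<'E'
from plant import r
import cv2,numpy as np
s=r.get_state()
for k,v in s.items(): print(k,np.round(v,4))
print(r.hold_point_z)
for n in ["scene","top","wrist"]:
    d=r.snapshot(n); cv2.imwrite(f"pics/a_{n}.png",d["frame"])
    print(n,{k:np.round(v,4).tolist() for k,v in d.items() if k!="frame"})
E
```

```text
clock 0.0
q [ 1.1398  0.6899 -0.1945  1.5664  0.1573  0.9025 -0.2151]
qd [-0.0001  0.0002  0.0007  0.0008  0.0007  0.0003  0.0017]
joint_torque [-5.00000e-04 -5.27553e+01 -1.26730e+00 -1.53425e+01 -5.27000e-02
  6.60000e-03  2.00000e-04]
tool_pos [ 0.2798 -0.5581  0.2379]
eef_rot [ 9.731e-01  2.304e-01 -3.000e-04 -9.000e-04]
contact_force [ 0.3162  0.0582 -0.4256]
moment [-0.0428 -0.0022 -0.0154]
opening 0.9997
0.0187
scene {'mtx': [[583.6242, 0.0, 321.2181], [0.0, 583.6242, 243.5484], [0.0, 0.0, 1.0]], 'origin': [1.5031, 0.3792, 1.1685], 'orientation': [0.212, 0.3018, 0.7732, 0.5159]}
top {'mtx': [[590.5276, 0.0, 322.6657], [0.0, 590.5276, 239.3216], [0.0, 0.0, 1.0]], 'origin': [0.4396, 0.0047, 1.2785], 'orientation': [0.017, -0.0325, -0.7065, 0.7068]}
wrist {'mtx': [[371.6483, 0.0, 318.8259], [0.0, 371.6483, 242.5883], [0.0, 0.0, 1.0]], 'tool_from_camera': [[0.0, 0.9602, 0.2792, 0.0717], [1.0, -0.0001, 0.0001, -0.001], [0.0001, 0.2792, -0.9602, -0.146], [0.0, 0.0, 0.0, 1.0]]}
```

View pics/a_top.png

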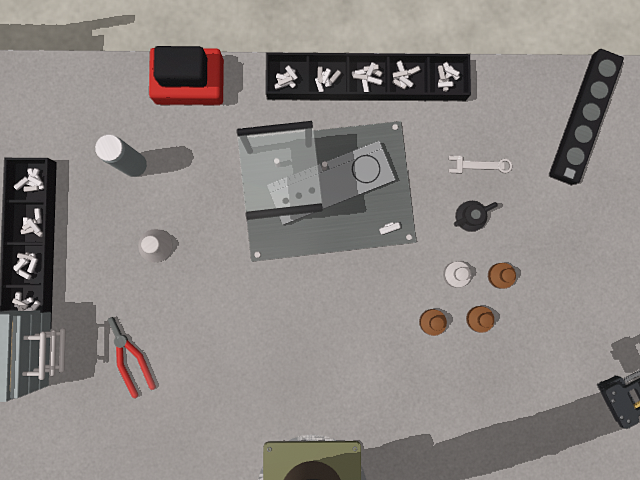

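View pics/a_scene.png

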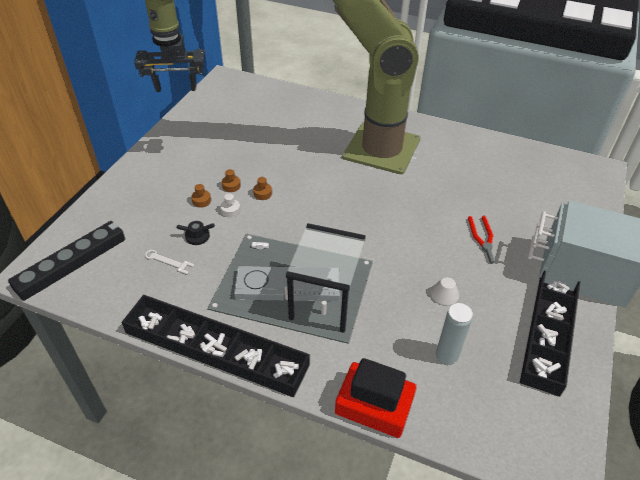

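View pics/a_wrist.png

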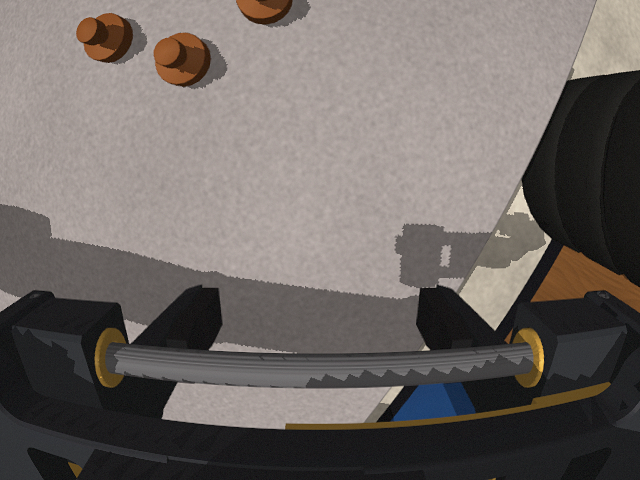

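The top view shows the fixture at about (325,190), with the guard on its left half and the outline at (366,169). The steel weight is at (458,274), with three brown look-alikes at (503,275), (432,321) and (481,319). The grey-white steel one fits the description. I'll enlarge both areas.

Run:
```python
import cv2
a=cv2.imread("pics/a_top.png")
cv2.imwrite("pics/b1.png",cv2.resize(a[110:270,225:425],None,fx=4,fy=3.75,interpolation=cv2.INTER_CUBIC) if 0 else cv2.resize(a[115:265,230:430],None,fx=4,fy=4,interpolation=cv2.INTER_CUBIC))
cv2.imwrite("pics/b2.png",cv2.resize(a[190:340,400:540],None,fx=4,fy=4,interpolation=cv2.INTER_CUBIC))
b=cv2.imread("pics/a_scene.png")
cv2.imwrite("pics/b3.png",cv2.resize(b[215:355,200:390],None,fx=4,fy=4,interpolation=cv2.INTER_CUBIC))
```

```text
(no output)
```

View pics/b1.png

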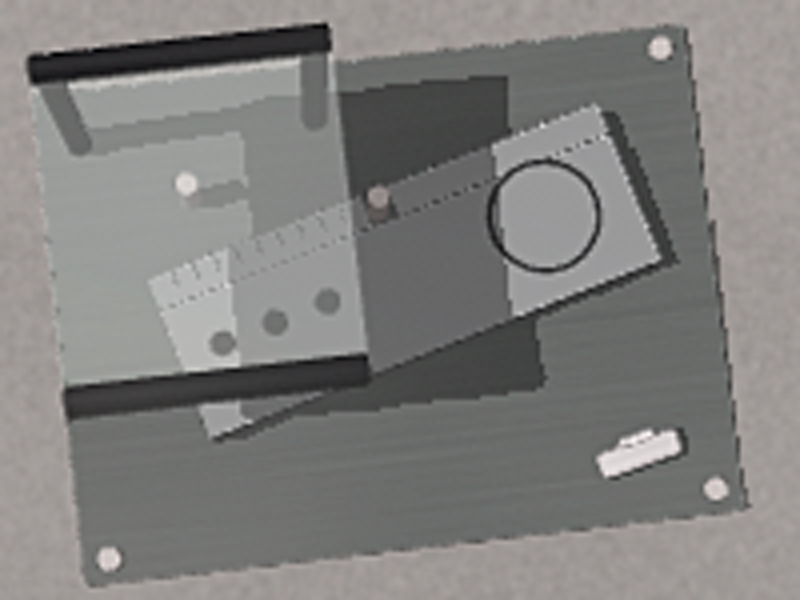

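View pics/b2.png

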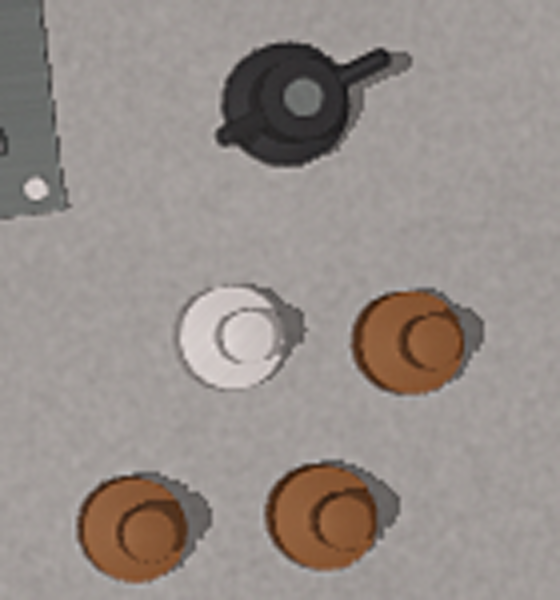

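View pics/b3.png

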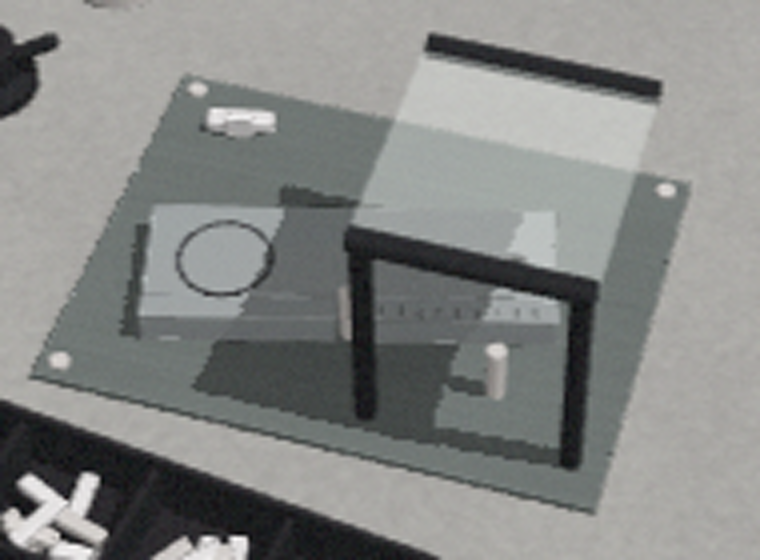

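```bash
cat > h.py <<'E'
import numpy as np, cv2
from scipy.spatial.transform import Rotation as R
def ray(d,uv,z):
    m=d["mtx"]; p=np.array([(uv[0]-m[0,2])/m[0,0],-(uv[1]-m[1,2])/m[1,1],-1.])
    w=R.from_quat(d["orientation"]).as_matrix()@p; o=np.array(d["origin"])
    return o+w*(z-o[2])/w[2]
def proj(d,P):
    m=d["mtx"]; c=R.from_quat(d["orientation"]).as_matrix().T@(np.array(P)-d["origin"])
    return m[0,0]*c[0]/-c[2]+m[0,2], m[1,1]*-c[1]/-c[2]+m[1,2]
def wray(s,d,uv,z):
    m=d["mtx"]; a=np.array([uv[0]-m[0,2],uv[1]-m[1,2]]); rr=np.hypot(*a); th=rr/m[0,0]
    a=a/max(rr,1e-9)*np.sin(th); c=np.array([a[0],-a[1],-np.cos(th)])
    T=np.array(d["tool_from_camera"]); Rt=R.from_quat(s["eef_rot"]).as_matrix()
    w=Rt@T[:3,:3]@c; o=np.array(s["tool_pos"])+Rt@T[:3,3]
    return o+w*(z-o[2])/w[2]
def c4(X,Y,ox,oy): return ((X+.5)/4-.5+ox,(Y+.5)/4-.5+oy)
def tomove(s,dw): # world shift -> tool units of 2.5cm
    return R.from_quat(s["eef_rot"]).as_matrix().T@np.array(dw)/0.025
E
python3 - <<'E'
from h import *
from plant import r
t=r.snapshot("top"); sc=r.snapshot("scene")
T=lambda X,Y,z:ray(t,c4(X,Y,230,115),z)
S=lambda X,Y,z:ray(sc,c4(X,Y,200,215),z)
P=T(378,197,.048);Q=T(186,184,.048)
print("pivot",P,"stop",Q, np.linalg.norm(P-Q))
v=Q-P; th=np.arctan2(v[1],v[0])-np.arctan2(.1,.018); print("yaw pins",th)
print("scene stop",S(497,350,.048))
C=[T(86,587,.006),T(748,508,.006),T(688,25,.006)]
for n,c,l in zip("ABC",C,[(-.185,.18),(-.185,-.18),(.085,-.18)]): print(n,c)
e=C[0]-C[1]; print("yaw base",np.arctan2(e[1],e[0])-np.pi/2,np.linalg.norm(e)); e=C[2]-C[1]; print(np.arctan2(e[1],e[0]),np.linalg.norm(e))
th2=th
L=np.array([(-.185,.18),(-.185,-.18),(.085,-.18)])
for a in (th,):
  M=np.array([[np.cos(a),-np.sin(a)],[np.sin(a),np.cos(a)]])
  print("origin from corners",[ (c[:2]-M@l).round(4) for c,l in zip(C,L)])
K=[T(148,280,.03),T(598,105,.03),T(662,262,.03),T(213,440,.03)]
for k in K: print("plate",k)
e=K[0]-K[1];print(np.arctan2(e[1],e[0])-np.pi/2,np.linalg.norm(e)); e=K[3]-K[2];print(np.arctan2(e[1],e[0])-np.pi/2,np.linalg.norm(e))
print("mark",T(545,215,.03), S(225,259,.03))
W=lambda X,Y,z:ray(t,c4(X,Y,400,190),z)
print("weight",W(230,337,.022),W(249,335,.057))
# guard near tube ends
print("tube",T(66,402,.168),T(370,369,.168))
E
```

```text
pivot [ 0.68539951 -0.02535893  0.048     ] stop [0.69192102 0.07572706 0.048     ] 0.10129613326124405
yaw pins 0.11366773749916637
scene stop [0.69606959 0.07658299 0.048     ]
A [0.48119037 0.13068733 0.006     ]
B [ 0.5241032 -0.226856   0.006    ]
C [ 0.7900667  -0.19684259  0.006     ]
yaw base 0.1194499813051948 0.3601093437486469
0.11237242728714467 0.26765160803159005
origin from corners [array([ 0.6854, -0.0272]), array([ 0.6875, -0.027 ]), array([ 0.6852, -0.0276])]
plate [0.64381707 0.09670044 0.03      ]
plate [ 0.73947203 -0.14409073  0.03      ]
plate [ 0.65440784 -0.17781759  0.03      ]
plate [0.55834326 0.0617741  0.03      ]
0.3781358322749748 0.2590950784195281
0.3813260987983702 0.258132874676058
mark [ 0.67960073 -0.11522461  0.03      ] [ 0.68319385 -0.11368244  0.03      ]
weight [ 0.45411232 -0.3099535   0.022     ] [ 0.45474435 -0.31111945  0.057     ]
tube [0.56309747 0.12476136 0.168     ] [ 0.5790875  -0.01858787  0.168     ]
```

I'll shut the jaws and turn the tool to the fixture's heading (about 0.116 rad). Then I'll move in front of the guard, logging states on the way so I can fit the arm's kinematics.

Request:
move_arm:
  turn:
    - [0,0,0.0185]
    - [0,0,0.0185]
    - [0,0,0.0185]
    - [0,0,0]
    - [0,0,0]
    - [0,0,0]
    - [0,0,0]
    - [0,0,0]
    - [0,0,0]
    - [0,0,0]
  dp:
    - [0,0,0]
    - [0,0,0]
    - [0,0,0]
    - [0.4,-0.9,0]
    - [0.4,-1,0]
    - [0.4,-1,0]
    - [0.4,-1,0]
    - [0.4,-1,0]
    - [0.4,-1,0]
    - [0.4,-1,0]
  jaw: [1,1,1,1,1,1,1,1,1,1]
  newtons: 20

```text
clock: 1.08
tool_pos: [0.3299, -0.3779, 0.2388]
eef_rot: [0.998, 0.058, 0.0, 0.0]
contact_force: [0.0, -0.2, -0.4]
opening: 0.266
```

```bash
cat > log.py <<'E'
from plant import r
import json,numpy as np
s=r.get_state(); open("log.jsonl","a").write(json.dumps({k:np.array(s[k]).tolist() for k in ("q","tool_pos","eef_rot")})+"\n")
for k in ("clock","q","tool_pos","eef_rot","contact_force","opening"): print(k,np.round(s[k],4))
E
python3 log.py
```

```text
clock 1.0833
q [ 0.8154  0.5276 -0.0838  1.9348  0.0667  0.6817 -0.7637]
tool_pos [ 0.3299 -0.3779  0.2388]
eef_rot [9.983e-01 5.800e-02 1.000e-04 0.000e+00]
contact_force [ 0.0473 -0.2283 -0.3733]
opening 0.2664
```

Request:
move_arm:
  turn:
    - [0,0,0]
    - [0,0,0]
    - [0,0,0]
    - [0,0,0]
    - [0,0,0]
    - [0,0,0]
    - [0,0,0]
    - [0,0,0]
    - [0,0,0]
    - [0,0,0]
  dp:
    - [0.4,-1,0]
    - [0.4,-1,0]
    - [0.4,-1,0]
    - [0.4,-1,0]
    - [0.4,-1,0]
    - [0.4,-1,0]
    - [0.4,-1,0]
    - [0.4,-1,0]
    - [0.4,-1,0]
    - [0.4,-1,0]
  jaw: [1,1,1,1,1,1,1,1,1,1]

```text
clock: 1.92
tool_pos: [0.4004, -0.1181, 0.2388]
eef_rot: [0.998, 0.058, 0.0, 0.0]
contact_force: [0.0, -0.9, 0.3]
opening: 0.007
```

```bash
python3 log.py
```

```text
clock 1.9167
q [ 0.2097  0.4296 -0.0484  2.1612  0.0385  0.5512 -1.3219]
tool_pos [ 0.4004 -0.1181  0.2388]
eef_rot [9.983e-01 5.800e-02 2.000e-04 0.000e+00]
contact_force [ 0.0076 -0.8851  0.3397]
opening 0.007
```

```bash
cat > kin.py <<'E'
import numpy as np, json, itertools
from scipy.spatial.transform import Rotation as R
from scipy.optimize import least_squares
Rz=lambda a:R.from_euler('z',a).as_matrix(); Ry=lambda a:R.from_euler('y',a).as_matrix()
X=lambda *v:np.array(v)
def fk(q,p,s):
    h,a1,L1,e,e2,L2,L3,c,c7=p
    M=Rz(s[0]*q[0]+c); t=X(0,0,h)+M@X(a1,0,0)
    M=M@Ry(q[1])@Rz(s[1]*q[2]); t=t+M@X(e,0,L1)
    M=M@Ry(q[3])@Rz(s[2]*q[4]); t=t+M@X(e2,0,L2)
    M=M@Ry(q[5])@Rz(s[3]*q[6]+c7); t=t+M@X(0,0,L3)
    return t,M
def data():
    D=[json.loads(l) for l in open("log.jsonl")]
    D.append(dict(q=[1.1398,.6899,-.1945,1.5664,.1573,.9025,-.2151],tool_pos=[.2798,-.5581,.2379],eef_rot=[.9731,.2304,-.0003,-.0009])); return D
def fit():
    D=data(); best=None
    for s in itertools.product([1,-1],repeat=4):
        def f(p):
            o=[]
            for d in D:
                t,M=fk(d["q"],p,s); o+=list(t-d["tool_pos"]); o+=list(.3*(M.T@R.from_quat(d["eef_rot"]).as_matrix()-np.eye(3)).ravel())
            return np.array(o+list(1e-3*(p[[1,3,4]])))
        for c7 in (0,1.57,3.14,-1.57):
            w=least_squares(f,[.33,0,.4,0,0,.4,.3,0,c7])
            if best is None or w.cost<best[0]: best=(w.cost,s,w.x)
    return best
if __name__=="__main__":
    b=fit(); print(b)
    json.dump([list(b[1]),b[2].tolist()],open("kin.json","w"))
E
python3 kin.py
```

```text
(np.float64(5.461057674701136e-06), (-1, -1, -1, -1), array([-2.53931405, -0.22437611,  0.66858321,  0.09377999, -0.10358691,
        0.36384372, -2.4648397 , -0.13419405,  1.43656943]))
```

Request:
move_arm:
  turn:
    - [0,0,0]
    - [0,0,0]
    - [0,0,0]
    - [0,0,0]
    - [0,0,0]
    - [0,0.019,0]
    - [0,0.019,0]
    - [0,0.019,0]
    - [0,0,0]
    - [0,0,0]
  dp:
    - [0.5,-1,0]
    - [0.5,-1,0]
    - [0.5,-1,0]
    - [0.5,-1,0]
    - [0.5,-1,0]
    - [0,0,0]
    - [0,0,0]
    - [0,0,0]
    - [0,0,0]
    - [0,0,0]
  jaw: [1,1,1,1,1,1,1,1,1,1]

```text
clock: 2.75
tool_pos: [0.4482, 0.0117, 0.243]
eef_rot: [0.984, 0.057, 0.168, -0.01]
contact_force: [0.8, 0.4, -0.3]
opening: 0.006
```

```bash
python3 log.py; python3 kin.py
```

```text
clock 2.75
q [-0.1293  0.379  -0.0051  2.3792  0.1694  0.0453 -1.7558]
tool_pos [0.4482 0.0117 0.243 ]
eef_rot [ 0.984   0.0575  0.1683 -0.0098]
contact_force [ 0.7764  0.3513 -0.2704]
opening 0.0058
(np.float64(0.00013377557818299154), (-1, -1, -1, -1), array([ 0.44677093, -0.03211628,  0.52750937,  0.0494046 ,  0.01569776,
        0.37897121,  0.33636512, -0.09919235,  1.47298704]))
```

Run:
```python
from kin import *
s,p=json.load(open("kin.json"))
for d in data():
    t,M=fk(d["q"],p,s); print((t-d["tool_pos"]).round(4), np.degrees(R.from_matrix(M.T@R.from_quat(d["eef_rot"]).as_matrix()).as_rotvec()).round(2))
```

```text
[ 0.0013  0.0007 -0.0015] [ 0.    0.   -0.08]
[ 0.0022  0.007  -0.0004] [ 0.    0.   -0.08]
[-0.0002 -0.0007  0.0011] [1.89 0.09 0.24]
[-0.0023 -0.0008  0.0009] [ 0.   -0.01 -0.08]
```

Run:
```python
from kin import *
D=data()
# orientation-only fit with constant joint offsets
for s in itertools.product([1,-1],repeat=4):
  for m in itertools.product([1,-1],repeat=2):
    def f(o):
        r=[]
        for d in D:
            q=np.array(d["q"])
            M=Rz(s[0]*q[0]+o[0])@Ry(q[1]+o[1])@Rz(s[1]*q[2]+o[2])@Ry(m[0]*q[3])@Rz(s[2]*q[4]+o[4])@Ry(m[1]*q[5]+o[5])@Rz(s[3]*q[6]+o[6])
            r+=list((M.T@R.from_quat(d["eef_rot"]).as_matrix()-np.eye(3)).ravel())
        return np.array(r+list(1e-4*np.array(o)))
    for c in (0,3.14,1.57,-1.57):
      w=least_squares(f,[0,0,0,0,0,0,c])
      if w.cost<1e-3: print(s,m,w.cost,w.x.round(3))
```

```text
(-1, 1, 1, -1) (1, -1) 3.6055852885959413e-07 [-6.283 -3.141  0.    -0.     3.141  3.142 -1.571]
(-1, 1, 1, -1) (-1, -1) 0.0005408797548413492 [-0.546 -2.471 -3.051  0.     0.272 -2.47  -1.913]
(-1, -1, -1, -1) (1, 1) 1.5167928561033117e-08 [ 1.000e-03  0.000e+00 -0.000e+00  0.000e+00  0.000e+00 -0.000e+00
  1.571e+00]
(-1, -1, -1, -1) (1, 1) 1.5167928561016693e-08 [ 1.000e-03  0.000e+00 -0.000e+00  0.000e+00  0.000e+00 -0.000e+00
  1.571e+00]
(-1, -1, -1, -1) (1, 1) 1.516792856094666e-08 [ 1.000e-03  0.000e+00 -0.000e+00 -0.000e+00  0.000e+00 -0.000e+00
  1.571e+00]
(-1, -1, -1, -1) (1, 1) 0.0005407659682237721 [-0.546  0.671 -0.091  0.    -0.272 -0.671  1.229]
(-1, -1, -1, -1) (1, -1) 6.452142991343567e-08 [ 1.000e-03  0.000e+00 -0.000e+00  0.000e+00  3.142e+00  0.000e+00
 -1.571e+00]
(-1, -1, -1, -1) (1, -1) 3.6064950745015016e-07 [ 6.284  0.    -0.    -0.     3.142  0.     4.712]
(-1, -1, -1, -1) (1, -1) 6.452142991488498e-08 [ 1.000e-03  0.000e+00 -0.000e+00 -0.000e+00  3.142e+00  0.000e+00
 -1.571e+00]
(-1, -1, -1, -1) (1, -1) 0.0005408175374086279 [-0.546  0.671 -0.091 -0.    
[... 315 characters left out ...]
+00 -3.142e+00  0.000e+00 -3.141e+00 -0.000e+00
  1.571e+00]
(-1, -1, -1, -1) (-1, 1) 2.125592762439246e-07 [ 1.000e-03  0.000e+00 -3.142e+00 -0.000e+00 -3.141e+00 -0.000e+00
 -4.712e+00]
(-1, -1, -1, -1) (-1, -1) 6.452471685155535e-08 [ 1.000e-03  0.000e+00 -3.142e+00  0.000e+00  0.000e+00  0.000e+00
 -1.571e+00]
(-1, -1, -1, -1) (-1, -1) 1.6320320948850788e-07 [ 1.000e-03  0.000e+00  3.141e+00 -0.000e+00  0.000e+00  0.000e+00
  4.712e+00]
(-1, -1, -1, -1) (-1, -1) 6.452471685155615e-08 [ 1.000e-03  0.000e+00 -3.142e+00  0.000e+00  0.000e+00  0.000e+00
 -1.571e+00]
(-1, -1, -1, -1) (-1, -1) 6.452471685155827e-08 [ 1.000e-03  0.000e+00 -3.142e+00 -0.000e+00  0.000e+00  0.000e+00
 -1.571e+00]
```

```bash
cat > kin2.py <<'E'
from kin import *
def Ms(q):
    A=Rz(-q[0]); B=A@Ry(q[1]); C=B@Rz(-q[2]); D=C@Ry(q[3]); E=D@Rz(-q[4]); F=E@Ry(q[5]); G=F@Rz(-q[6]+np.pi/2)
    return A,B,C,D,E,F,G
def row(q):
    A,B,C,D,E,F,G=Ms(q)
    # params: h, ax,ay | Lx Ly L1 (in C) | Fx Fy L2 (in E)| L3 (G z) , wx,wy in F
    return np.hstack([np.array([[0],[0],[1.]]),A[:,:2],C,E,G[:,2:3],F[:,:2]])
W=np.array([0,1,1,1,1,0,1,1,0,0,1,1])
def solve():
    A=[];b=[]
    for d in data(): A.append(row(d["q"])); b.append(d["tool_pos"])
    A=np.vstack(A+[np.diag(W)*0.01]); b=np.concatenate([np.ravel(b),np.zeros(12)])
    x=np.linalg.lstsq(A,b,rcond=None)[0]; return x,(A@x-b)[:-12]
def FK(q,x): return row(q)@x, Ms(q)[6]
if __name__=="__main__":
    x,e=solve(); print(x.round(4)); print(e.round(4))
E
python3 kin2.py
```

```text
[ 3.419e-01 -8.000e-04 -1.730e-02  2.200e-03 -2.040e-02  5.636e-01
 -4.000e-04 -4.200e-03  3.432e-01  3.220e-01  1.100e-03 -4.200e-03]
[-0.      0.     -0.0001  0.     -0.      0.0001 -0.      0.     -0.
  0.     -0.      0.    ]
```

```bash
cat > ik.py <<'E'
from kin2 import *
x,_=solve()
lo=np.array([-3.01,-.46,-1.47,.13,-1,.04,-2.66])+.03; hi=np.array([3.01,2.08,1.51,2.56,4.14,2.09,2.66])-.03
def pose(tau,head,cam):
    # tool z = down tilted tau toward heading; cam=+1 tool x up/forward, -1 flipped
    zx=np.array([np.sin(tau)*np.cos(head),np.sin(tau)*np.sin(head),-np.cos(tau)])
    xx=np.array([np.cos(tau)*np.cos(head),np.cos(tau)*np.sin(head),np.sin(tau)])*cam
    return np.c_[xx,np.cross(zx,xx),zx]
def ik(p,M,q0,reg=0.003):
    def f(q):
        t,G=FK(q,x); return np.r_[(t-p)*10,(R.from_matrix(G.T@M).as_rotvec())*3,reg*(q-q0)]
    w=least_squares(f,np.clip(q0,lo+1e-3,hi-1e-3),bounds=(lo,hi)); e=f(w.x)
    return w.x,np.linalg.norm(e[:3])/10,np.linalg.norm(e[3:6])/3
E
python3 - <<'E'
from ik import *
rng=np.random.default_rng(0)
qc=np.array(data()[2]["q"])
for cam in (1,-1):
  for tau in (40,50,60):
    for head in (-.3,.116,.5):
      best=None
      for k in range(14):
        q0=qc if k==0 else rng.uniform(lo,hi)
        for p in [np.array([.59,.03,.017])]:
          q,e,a=ik(p,pose(np.radians(tau),head,cam),q0)
          if e+a<.01:
            c=np.abs(q-qc).max()
            if best is None or c<best[0]: best=(c,q)
      print(cam,tau,head,None if best is None else (best[0].round(2),best[1].round(2)))
E
```

```text
1 40 -0.3 (np.float64(3.39), array([-0.12,  1.13, -0.3 ,  2.34,  2.51,  1.1 ,  1.63]))
1 40 0.116 (np.float64(3.35), array([-0.08,  1.13, -0.01,  2.39,  3.15,  1.07,  1.59]))
1 40 0.5 (np.float64(3.56), array([ 0.13,  1.1 , -0.05,  2.29,  3.58,  0.9 ,  1.8 ]))
1 50 -0.3 (np.float64(2.97), array([-0.81,  1.47,  0.79,  2.43,  3.14,  1.13,  0.39]))
1 50 0.116 (np.float64(3.2), array([-0.45,  1.42,  0.61,  2.49,  3.37,  1.6 ,  0.98]))
1 50 0.5 (np.float64(3.58), array([-0.03,  1.26,  0.29,  2.36,  3.75,  1.4 ,  1.61]))
1 60 -0.3 (np.float64(2.52), array([-0.7 ,  1.47,  0.44,  2.45,  2.69,  1.38,  0.71]))
1 60 0.116 (np.float64(3.0), array([-0.61,  1.76,  0.91,  2.53,  3.16,  1.97,  0.5 ]))
1 60 0.5 (np.float64(2.62), array([ 0.97,  1.96, -1.44,  2.36,  2.79,  1.1 , -2.59]))
-1 40 -0.3 (np.float64(2.12), array([ 0.23,  1.33, -0.93,  2.33,  2.29,  1.51, -1.  ]))
-1 40 0.116 (np.float64(2.26), array([ 0.6 ,  1.67, -1.44,  2.37,  2.43,  1.62, -0.08]))
-1 40 0.5 (np.float64(2.31), array([ 0.74,  1.5 , -1.22,  2.29,  2.48,  1.01,  0.18]))
-1 50 -0.3 (np.float64(2.26), array([ 0.16,  1.44, -0.89,  2.4 ,  2.43,  1.8 , -1.12]))
-1 50 0.116 (np.float64(2.55), array([ 0.62,  1.83, -1.44,  2.45,  2.72,  1.76, -0.  ]))
-1 50 0.5 (np.float64(2.41), array([ 0.87,  1.8 , -1.44,  2.35,  2.58,  1.18,  0.46]))
-1 60 -0.3 (np.float64(2.31), array([-0.14,  1.42, -0.43,  2.43,  2.48,  1.83, -1.61]))
-1 60 0.116 (np.float64(2.87), array([ 0.67,  2.02, -1.44,  2.48,  3.04,  1.79,  0.19]))
-1 60 0.5 (np.float64(2.62), array([ 0.97,  1.96, -1.44,  2.36,  2.78,  1.11,  0.55]))
```

Run:
```python
from ik import *
rng=np.random.default_rng(1)
qc=np.array(data()[2]["q"])
def pts(q):
    A,B,C,D,E,F,G=Ms(q); sh=np.array([0,0,x[0]])+A[:,:2]@x[1:3]; el=sh+C@x[3:6]; wr=el+E@x[6:9]; return el,wr
pre=np.array([.52,.01,.10]); fin=np.array([.592,.03,.017])
res=[]
for head in (-.3,-.1,.1):
  for k in range(25):
    q,e,a=ik(fin,pose(np.radians(45),head,-1),rng.uniform(lo,hi))
    if e+a>.01: continue
    q2,e2,a2=ik(pre,pose(np.radians(45),head,-1),q)
    if e2+a2>.01: continue
    res.append((np.abs(q2-qc).max(),head,q,q2))
res.sort(key=lambda t:t[0])
for t in res[:4]: print(t[0].round(2),t[1],t[2].round(2),t[3].round(2),pts(t[2])[0].round(2),pts(t[2])[1].round(2))
q2=res[0][3]
for f in np.linspace(0,1,9):
    q=qc+(q2-qc)*f; t,G=FK(q,x); el,wr=pts(q); print(f,q.round(2),t.round(3),G[:,2].round(2),el.round(2),wr.round(2))
np.save("qgoal.npy",np.array(res[0][2:4]))
```

```text
Traceback (most recent call last):
IndexError: list index out of range
```

```bash
cat > plan1.py <<'E'
from ik import *
rng=np.random.default_rng(1)
qc=np.array(data()[2]["q"])
def pts(q):
    A,B,C,D,E,F,G=Ms(q); sh=np.array([0,0,x[0]])+A[:,:2]@x[1:3]; el=sh+C@x[3:6]; wr=el+E@x[6:9]; return el,wr
seeds=[[.23,1.33,-.93,2.33,2.29,1.51,-1.],[.16,1.44,-.89,2.4,2.43,1.8,-1.12],[-.14,1.42,-.43,2.43,2.48,1.83,-1.61],[.6,1.67,-1.3,2.37,2.43,1.62,-.08],[-.08,1.13,-.01,2.39,3.15,1.07,1.59],[-.45,1.42,.61,2.49,3.37,1.6,.98]]
if __name__=="__main__":
  for cam in (-1,1):
   for tau in (40,50):
    for head in (-.4,-.2,0,.2):
     for sd in seeds:
      o=[]
      ok=True; q=np.array(sd)
      for p in ([.592,.03,.017],[.575,.005,.017],[.545,.0,.017],[.53,.0,.06],[.53,0,.12]):
        q,e,a=ik(np.array(p),pose(np.radians(tau),head,cam),q,.001); o.append(round(e*1000+a*100,1))
      if o[0]+o[1]+o[2]<6: print(cam,tau,head,o,q.round(2))
E
python3 plan1.py
```

```text
-1 40 -0.4 [np.float64(0.0), np.float64(0.0), np.float64(0.0), np.float64(0.0), np.float64(0.0)] [ 0.24  1.11 -1.07  2.51  2.03  1.54 -1.15]
-1 40 -0.4 [np.float64(0.0), np.float64(0.0), np.float64(0.0), np.float64(0.0), np.float64(0.0)] [ 0.26  1.15 -1.13  2.51  2.01  1.59 -1.12]
-1 40 -0.4 [np.float64(0.0), np.float64(0.0), np.float64(0.0), np.float64(0.0), np.float64(0.0)] [ 0.03  0.95 -0.62  2.52  2.2   1.22 -1.38]
-1 40 -0.4 [np.float64(0.0), np.float64(0.0), np.float64(0.0), np.float64(0.0), np.float64(0.0)] [ 0.34  1.34 -1.44  2.51  1.92  1.89 -0.97]
-1 40 -0.2 [np.float64(0.0), np.float64(0.0), np.float64(0.0), np.float64(8.4), np.float64(9.0)] [ 0.44  1.32 -1.44  2.53  2.04  1.75 -0.73]
-1 40 -0.2 [np.float64(0.0), np.float64(0.0), np.float64(0.0), np.float64(8.4), np.float64(9.0)] [ 0.44  1.32 -1.44  2.53  2.04  1.75 -0.73]
-1 40 -0.2 [np.float64(0.0), np.float64(0.0), np.float64(0.0), np.float64(8.4), np.float64(9.0)] [ 0.44  1.32 -1.44  2.53  2.04  1.75 -0.73]
-1 40 -0.2 [np.float64(0.0), np.float64(0.0), np.float64(0.0), np.float64(8.4), np.float64(9.0)] [ 0.44  1.32 -1.
[... 4531 characters left out ...]
 [np.float64(0.0), np.float64(0.0), np.float64(0.0), np.float64(13.5), np.float64(18.7)] [ 0.22  1.38 -1.33  2.53  2.    2.06  2.03]
1 50 -0.4 [np.float64(0.0), np.float64(0.0), np.float64(0.0), np.float64(19.5), np.float64(23.8)] [-0.98  1.58  1.48  2.53  3.84  1.19 -0.26]
1 50 -0.4 [np.float64(0.0), np.float64(0.0), np.float64(0.0), np.float64(13.5), np.float64(18.7)] [ 0.22  1.38 -1.33  2.53  2.    2.06  2.03]
1 50 -0.4 [np.float64(0.0), np.float64(0.0), np.float64(0.0), np.float64(13.5), np.float64(18.7)] [ 0.22  1.38 -1.33  2.53  2.    2.06  2.03]
1 50 -0.4 [np.float64(0.0), np.float64(0.0), np.float64(0.0), np.float64(13.5), np.float64(18.7)] [ 0.22  1.38 -1.33  2.53  2.    2.06  2.03]
```

```bash
cat > scan.py <<'E'
from ik import *
from plan1 import seeds
qc=np.array(data()[2]["q"])
F0=np.array([.686,-.0265,0]); FR=Rz(.116)
g=lambda a,b,n:np.linspace(a,b,n)
def box(x0,x1,y0,y1,z0,z1):
    return np.array(np.meshgrid(g(x0,x1,6),g(y0,y1,12),g(z0,z1,12))).reshape(3,-1).T
BODY=np.vstack([box(-.0375,.0375,-.0935,.0935,-.25,-.064)])
CAM=box(.0375,.09,-.03,.03,-.18,-.12)
FLG=box(-.05,.05,-.05,.05,-.36,-.25)
tube=np.array([[-.105,y,.1675] for y in g(.02,.165,30)])
def clear(p,M,cam=True):
    P=np.vstack([BODY,FLG]+([CAM] if cam else []))@M.T+p
    L=(P-F0)@FR
    d=np.sqrt(((L[:,None]-tube[None])**2).sum(-1)).min()-.008
    ins=(L[:,0]>-.113)&(L[:,0]<.063)&(L[:,1]>.02)&(L[:,1]<.165)
    top=.159-L[ins,2].max() if ins.any() else 9
    # right edge of sheet x -.105..0.05,y=.02
    e=np.array([[x,.02,.168] for x in g(-.105,.05,20)]); d2=np.sqrt(((L[:,None]-e[None])**2).sum(-1)).min()-.008
    return min(d,top,d2), P[:,2].min()
def posr(tau,head,roll):
    return pose(tau,head,1)@Rz(roll)
if __name__=="__main__":
  out=[]
  for yc in (.045,.07):
   p=F0+FR@np.array([-.088,yc,.018])
   for tau in (25,35,45):
    for head in np.arange(-1.6,2.0,.3):
     for roll in np.arange(-np.pi,np.pi,np.pi/6):
      M=posr(np.radians(tau),head,roll)
      c,zm=clear(p,M)
      if c>.015 and zm>.034: out.append((yc,tau,head,roll,c,zm,p,M))
  print(len(out))
  res=[]
  for o in out:
    for sd in [qc]:
      q,e,a=ik(o[6],o[7],np.array(sd),.001)
      if e+a<.005: res.append((np.abs(q-qc).max(),)+o[:6]+(q,))
  res.sort(key=lambda t:t[0])
  for t in res[:25]: print(np.round(t[:7],3),t[7].round(2))
E
time python3 scan.py
```

```text
22
[ 7.720e-01  4.500e-02  3.500e+01  1.700e+00 -3.142e+00  2.000e-02
  4.900e-02] [ 0.33  1.11 -0.24  1.61 -0.55  0.73 -2.34]
[ 8.160e-01  7.000e-02  4.500e+01  1.700e+00 -3.142e+00  2.500e-02
  3.700e-02] [ 0.4   1.18 -0.32  1.56 -0.6   0.82 -2.28]
[ 8.500e-01  4.500e-02  4.500e+01  1.700e+00 -3.142e+00  4.300e-02
  3.700e-02] [ 0.43  1.18 -0.3   1.53 -0.58  0.87 -2.28]
[ 8.790e-01  4.500e-02  4.500e+01  1.100e+00 -3.142e+00  4.000e-02
  3.700e-02] [ 0.75  1.25 -0.79  1.93 -0.68  0.08 -2.48]
[ 8.870e-01  4.500e-02  3.500e+01  1.400e+00 -3.142e+00  1.800e-02
  4.900e-02] [ 0.43  1.09 -0.35  1.77 -0.72  0.46 -2.39]
[ 9.140e-01  4.500e-02  4.500e+01  1.400e+00 -3.142e+00  4.000e-02
  3.700e-02] [ 0.55  1.17 -0.45  1.73 -0.74  0.55 -2.28]
[ 9.220e-01  4.500e-02  3.500e+01  1.100e+00 -3.142e+00  1.800e-02
  4.900e-02] [ 0.58  1.12 -0.61  1.93 -0.75  0.08 -2.56]
[ 9.280e-01  7.000e-02  4.500e+01  1.400e+00 -3.142e+00  2.400e-02
  3.700e-02] [ 0.54  1.17 -0.49  1.77 -0.76  0.49 -2.29]
[ 2.253e+00  7.000e-02  4.500e+01 -4.000e-01 -3.142e+00  1.700e-02
  3.700e-02] [-0.24  1.16 -0.23  2.35  2.42  1.19 -1.67]
[ 2.580e+00  7.000e-02  4.500e+01 -1.000e-01 -3.142e+00  3.400e-02
  3.700e-02] [-0.04  1.2  -0.3   2.43  2.75  1.32 -1.44]
[ 2.626e+00  4.500e-02  4.500e+01 -1.000e-01 -3.142e+00  3.300e-02
  3.700e-02] [ 0.03  1.2  -0.31  2.43  2.8   1.31 -1.4 ]
real	0m15.172s
user	0m14.806s
sys	0m0.276s
```

```bash
cat > scan2.py <<'E'
from scan import *
pin=np.array([[0,0,z] for z in g(0,.048,8)])
def pinclr(p,M):
    P=np.vstack([BODY,CAM])@M.T+p; L=(P-F0)@FR
    return np.sqrt(((L[:,None]-pin[None])**2).sum(-1)).min()-.006
if __name__=="__main__":
  for yc in (.05,.065):
   for tau in (30,35,40,45):
    for head in (1.4,1.55,1.7):
     a=[]
     for xo in (-.098,-.14):
      p=F0+FR@np.array([xo,yc,.016]); M=posr(np.radians(tau),head,np.pi)
      c,zm=clear(p,M); q,e,an=ik(p,M,qc,.001)
      a+= [round(c,3),round(zm,3),pinclr(p,M).round(3),round(e+an,3),q.round(2).tolist()]
     print(yc,tau,head,a)
E
python3 scan2.py
```

```text
0.05 30 1.4 [np.float64(0.006), np.float64(0.053), np.float64(0.025), np.float64(0.0), [0.36, 1.05, -0.31, 1.82, -0.71, 0.4, -2.44], np.float64(0.015), np.float64(0.053), np.float64(0.058), np.float64(0.0), [0.44, 1.05, -0.39, 1.94, -0.71, 0.29, -2.39]]
0.05 30 1.55 [np.float64(0.005), np.float64(0.053), np.float64(0.016), np.float64(0.0), [0.32, 1.06, -0.25, 1.75, -0.63, 0.53, -2.4], np.float64(0.01), np.float64(0.053), np.float64(0.05), np.float64(0.0), [0.38, 1.04, -0.3, 1.87, -0.65, 0.43, -2.34]]
0.05 30 1.7 [np.float64(0.004), np.float64(0.053), np.float64(0.007), np.float64(0.0), [0.28, 1.07, -0.21, 1.68, -0.55, 0.64, -2.36], np.float64(0.004), np.float64(0.053), np.float64(0.041), np.float64(0.0), [0.33, 1.05, -0.24, 1.8, -0.57, 0.55, -2.3]]
0.05 35 1.4 [np.float64(0.018), np.float64(0.047), np.float64(0.025), np.float64(0.0), [0.44, 1.09, -0.37, 1.81, -0.72, 0.43, -2.38], np.float64(0.026), np.float64(0.047), np.float64(0.058), np.float64(0.0), [0.51, 1.09, -0.45, 1.92, -0.72, 0.33, -2.33]]
0.05 35 1.55 [np.float64(0.018), np.float64(0.047), np.float64(0.014), np.float64(0.0)
[... 4294 characters left out ...]
t64(0.02), np.float64(0.0), [0.56, 1.18, -0.49, 1.79, -0.76, 0.48, -2.27], np.float64(0.038), np.float64(0.035), np.float64(0.058), np.float64(0.0), [0.63, 1.18, -0.56, 1.9, -0.74, 0.39, -2.23]]
0.065 45 1.55 [np.float64(0.031), np.float64(0.035), np.float64(0.009), np.float64(0.0), [0.48, 1.17, -0.39, 1.69, -0.68, 0.66, -2.27], np.float64(0.034), np.float64(0.035), np.float64(0.049), np.float64(0.0), [0.54, 1.16, -0.43, 1.8, -0.69, 0.58, -2.2]]
0.065 45 1.7 [np.float64(0.03), np.float64(0.035), np.float64(0.001), np.float64(0.0), [0.42, 1.18, -0.33, 1.59, -0.6, 0.81, -2.26], np.float64(0.03), np.float64(0.035), np.float64(0.04), np.float64(0.0), [0.47, 1.16, -0.35, 1.71, -0.61, 0.73, -2.2]]
```

```bash
cat > path.py <<'E'
from scan2 import *
from plant import r
s=r.get_state(); q0=np.array(s["q"])
M=posr(np.radians(40),1.4,np.pi)
if __name__=="__main__":
  D=F0+FR@np.array([-.098,.05,.016]); C=F0+FR@np.array([-.134,.05,.016]); B=F0+FR@np.array([-.134,-.03,.016]); A=F0+FR@np.array([-.134,-.03,.11]); Z=np.array([.46,-.06,.22])
  q=qc
  for n,p in zip("DCBAZ",(D,C,B,A,Z)):
    q,e,a=ik(p,M,q,.001); print(n,p.round(3),round(e+a,4),q.round(2),clear(p,M)[0].round(3))
  np.save("qZ.npy",q)
  G0=R.from_quat(s["eef_rot"]); p0=np.array(s["tool_pos"])
  n=22
  for i in range(n):
    qa=q0+(q-q0)*(i+1)/n; t,G=FK(qa,x); G1=R.from_matrix(G)
    print((G0.inv()*G1).as_rotvec()/(2*np.pi), G0.inv().apply(t-p0)/.025, t.round(3))
    G0,p0=G1,t
E
python3 path.py
```

```text
D [0.583 0.012 0.016] 0.0 [ 0.51  1.13 -0.43  1.79 -0.74  0.47 -2.32] 0.029
C [0.547 0.008 0.016] 0.0 [ 0.57  1.13 -0.47  1.88 -0.75  0.39 -2.27] 0.037
B [ 0.556 -0.072  0.016] 0.0 [ 0.62  1.12 -0.37  1.76 -0.65  0.58 -2.28] 0.095
A [ 0.556 -0.072  0.11 ] 0.0 [ 0.61  0.96 -0.35  1.78 -0.64  0.7  -2.38] 0.062
Z [ 0.46 -0.06  0.22] 0.0 [ 0.7   0.7  -0.38  2.   -0.67  0.76 -2.37] 0.136
[-0.00077094 -0.00473747  0.0141498 ] [-0.16968172  0.39947522  0.2004835 ] [0.447 0.001 0.237]
[-0.00052352 -0.00473799  0.01418768] [-0.14340822  0.37610157  0.19497838] [ 0.445 -0.008  0.231]
[-0.00027281 -0.00475756  0.01421208] [-0.11836011  0.35047848  0.18819169] [ 0.443 -0.016  0.225]
[-2.01107102e-05 -4.79636620e-03  1.42225572e-02] [-0.09467441  0.32326475  0.17989719] [ 0.441 -0.024  0.22 ]
[ 0.00023327 -0.00485453  0.01421866] [-0.07251979  0.29451281  0.17003128] [ 0.439 -0.03   0.215]
[ 0.00048598 -0.00493209  0.01419995] [-0.05207307  0.26428981  0.15853537] [ 0.436 -0.036  0.21 ]
[ 0.00073663 -0.005029    0.01416599] [-0.03351828  0.23267942  0.14535689] [ 0.434 -0.041  0.205]
[ 0.00098383
[... 757 characters left out ...]
54  0.191]
[ 0.00266032 -0.00671896  0.01310749] [ 0.0167071  -0.09037824 -0.05316875] [ 0.43  -0.054  0.192]
[ 0.00280981 -0.00698593  0.01289995] [ 0.00600794 -0.12665463 -0.08391388] [ 0.433 -0.054  0.195]
[ 0.00294101 -0.00726514  0.01267353] [-0.00848056 -0.16197129 -0.11619539] [ 0.437 -0.054  0.198]
[ 0.00305251 -0.00755525  0.01242809] [-0.02684292 -0.19598232 -0.14990741] [ 0.442 -0.055  0.202]
[ 0.00314296 -0.00785478  0.01216359] [-0.04913441 -0.22832564 -0.18492556] [ 0.447 -0.056  0.207]
[ 0.00321105 -0.00816213  0.01188003] [-0.07537794 -0.25862606 -0.2211067 ] [ 0.453 -0.058  0.213]
[ 0.00325555 -0.00847557  0.01157749] [-0.10556109 -0.28649883 -0.25828899] [ 0.46 -0.06  0.22]
```

Request:
move_arm:
  turn:
    - [-0.001,-0.005,0.014]
    - [-0.0005,-0.005,0.014]
    - [-0.0003,-0.005,0.014]
    - [0,-0.005,0.014]
    - [0,-0.005,0.014]
    - [0.0005,-0.005,0.014]
    - [0.0007,-0.005,0.014]
    - [0.001,-0.005,0.014]
    - [0.0012,-0.005,0.014]
    - [0.0015,-0.0055,0.014]
  dp:
    - [-0.17,0.4,0.2]
    - [-0.14,0.38,0.19]
    - [-0.12,0.35,0.19]
    - [-0.09,0.32,0.18]
    - [-0.07,0.29,0.17]
    - [-0.05,0.26,0.16]
    - [-0.03,0.23,0.15]
    - [-0.02,0.2,0.13]
    - [0,0.17,0.11]
    - [0,0.13,0.1]
  jaw: [1,1,1,1,1,1,1,1,1,1]

```text
clock: 3.58
tool_pos: [0.4321, -0.0502, 0.1957]
eef_rot: [0.926, -0.367, 0.003, -0.084]
contact_force: [-0.6, 0.1, 0.2]
opening: 0.004
```

```bash
python3 log.py
```

```text
clock 3.5833
q [ 0.2249  0.5276 -0.1435  2.2022 -0.2407  0.3754 -2.0001]
tool_pos [ 0.4321 -0.0502  0.1957]
eef_rot [ 0.9265 -0.3669  0.0026 -0.0836]
contact_force [-0.571   0.0562  0.2438]
opening 0.0036
```

Request:
move_arm:
  turn:
    - [0.0017,-0.0056,0.014]
    - [0.002,-0.0058,0.014]
    - [0.002,-0.006,0.0135]
    - [0.0023,-0.0062,0.0135]
    - [0.0025,-0.0065,0.0133]
    - [0.0027,-0.0067,0.013]
    - [0.0028,-0.007,0.013]
    - [0.003,-0.0073,0.0127]
    - [0.003,-0.0075,0.0124]
    - [0.0031,-0.008,0.012]
  dp:
    - [0,0.1,0.08]
    - [0,0.06,0.05]
    - [0,0,0]
    - [0,0,0]
    - [0,-0.05,0]
    - [0,-0.1,0]
    - [0,-0.15,0]
    - [0,-0.2,-0.1]
    - [0,-0.2,-0.1]
    - [0,-0.2,-0.1]
  jaw: [1,1,1,1,1,1,1,1,1,1]

```text
clock: 4.42
tool_pos: [0.4514, -0.0521, 0.201]
eef_rot: [-0.674, 0.68, 0.183, 0.226]
contact_force: [-0.1, 0.7, -0.2]
opening: 0.012
```

```bash
python3 log.py; python3 kin2.py
cat > goto.py <<'E'
# usage: goto(p_fix or world, M): prints residual rotvec (tool, units) and shift along the tool axes, incl. path if turn happens
from scan2 import *
from plant import r
def need(p,M,fix=True):
    s=r.get_state(); G=R.from_quat(s["eef_rot"]); p=F0+FR@np.array(p) if fix else np.array(p)
    rv=(G.inv()*R.from_matrix(M)).as_rotvec()
    print("turn units",(rv/(2*np.pi)).round(4),"rows",np.ceil(np.degrees(np.linalg.norm(rv))/7.1),"shift now",(G.inv().apply(p-s["tool_pos"])/.025).round(2),"shift after turn",(M.T@(p-s["tool_pos"])/.025).round(2))
E
python3 - <<'E'
from goto import *
M=posr(np.radians(40),1.4,np.pi)
need([-.134,-.03,.11],M)
print("world x/y/z 1cm in tool units", (M.T/2.5).round(3).tolist())
print("fix", (M.T@FR/2.5).round(3).tolist())
E
```

```text
clock 4.4167
q [ 0.5431  0.6753 -0.2298  2.0515 -0.6916  0.7061 -2.203 ]
tool_pos [ 0.4514 -0.0521  0.201 ]
eef_rot [-0.6737  0.6796  0.1826  0.2256]
contact_force [-0.0983  0.7143 -0.1577]
opening 0.0119
[ 3.465e-01 -2.000e-04 -1.930e-02  2.000e-04 -2.640e-02  5.638e-01
 -0.000e+00 -2.000e-04  3.447e-01  3.260e-01  1.000e-04 -2.000e-04]
[ 0.  0. -0.  0.  0.  0.  0. -0.  0. -0.  0.  0. -0. -0. -0. -0. -0.  0.]
turn units [ 0.0067 -0.0171  0.0238] rows 2.0 shift now [ 2.71 -4.01  2.85] shift after turn [ 2.39 -4.27  2.75]
world x/y/z 1cm in tool units [[-0.052, -0.302, -0.257], [-0.394, 0.068, -0.0], [0.044, 0.253, -0.306]]
fix [[-0.087, -0.294, -0.257], [-0.384, 0.113, -0.0], [0.073, 0.247, -0.306]]
```

Request:
move_arm:
  turn:
    - [0.0034,-0.0086,0.0119]
    - [0.0034,-0.0086,0.0119]
    - [0,0,0]
    - [0,0,0]
    - [0,0,0]
    - [0,0,0]
    - [0,0,0]
    - [0,0,0]
  dp:
    - [0,0,0]
    - [0,0,0]
    - [0.48,-0.85,0.55]
    - [0.48,-0.85,0.55]
    - [0.48,-0.85,0.55]
    - [0.48,-0.85,0.55]
    - [0.48,-0.85,0.55]
    - [0,0,0]
  jaw: [1,1,1,1,1,1,1,1]

```text
clock: 5.08
tool_pos: [0.5575, -0.0719, 0.1059]
eef_rot: [-0.607, 0.718, 0.219, 0.261]
contact_force: [0.9, 0.5, -0.6]
opening: 0.009
```

```bash
python3 log.py
python3 - <<'E'
from goto import *
M=posr(np.radians(40),1.4,np.pi)
need([-.134,-.03,.016],M)
t=r.snapshot("top"); cv=__import__("cv2"); cv.imwrite("pics/c_top.png",cv.resize(t["frame"][100:330,200:500],None,fx=2.5,fy=2.5))
from h import *
p=ray(t,(389.8,228),.015)-F0; print("clip fix",FR.T@p)
E
```

```text
clock 5.0833
q [ 0.5413  0.9548 -0.2284  1.7924 -0.7727  0.7395 -2.2498]
tool_pos [ 0.5575 -0.0719  0.1059]
eef_rot [-0.6067  0.7181  0.2194  0.261 ]
contact_force [ 0.8992  0.5407 -0.5652]
opening 0.0088
turn units [ 0.     -0.0004  0.0005] rows 1.0 shift now [2.31 0.05 2.76] shift after turn [2.31 0.05 2.75]
clip fix [-0.14857849 -0.12471139  0.015     ]
```

View pics/c_top.png

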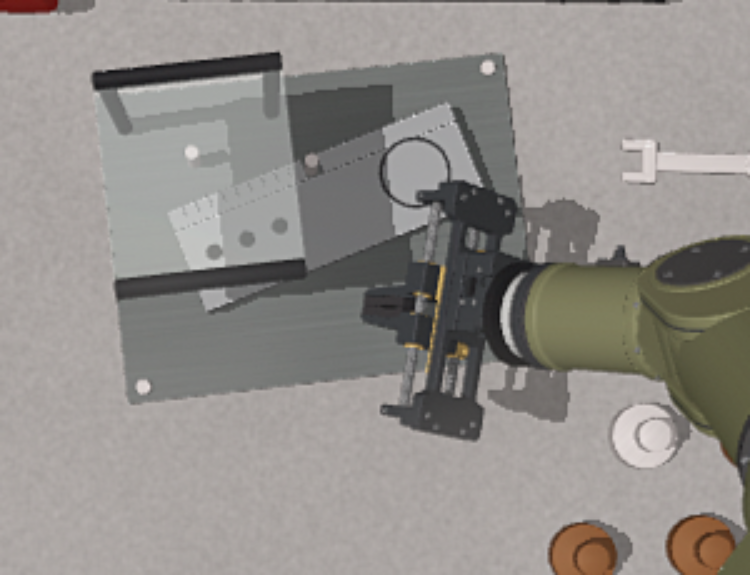

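The gripper is over the base to the right of the guard, with its shut fingertips at (375,305) in the crop. Next it goes straight down behind the plate's rear edge.

Request:
move_arm:
  turn:
    - [0,0,0]
    - [0,0,0]
    - [0,0,0]
    - [0,0,0]
    - [0,0,0]
    - [0,0,0]
  dp:
    - [0.5,0,0.6]
    - [0.5,0,0.6]
    - [0.5,0,0.6]
    - [0.5,0,0.6]
    - [0.3,0.05,0.35]
    - [0,0,0]
  jaw: [1,1,1,1,1,1]

```text
clock: 5.63
tool_pos: [0.5499, -0.0707, 0.0179]
eef_rot: [-0.606, 0.718, 0.222, 0.259]
contact_force: [0.2, 0.3, -0.2]
opening: 0.004
```

```bash
python3 log.py
python3 - <<'E'
from goto import *
M=posr(np.radians(40),1.4,np.pi)
need([-.134,.05,.016],M)
cv=__import__("cv2")
t=r.snapshot("scene"); cv.imwrite("pics/d_scene.png",cv.resize(t["frame"][150:350,150:400],None,fx=3,fy=3))
E
```

```text
clock 5.6333
q [ 0.5692  1.1082 -0.2697  1.7914 -0.803   0.6157 -2.1428]
tool_pos [ 0.5499 -0.0707  0.0179]
eef_rot [-0.606   0.7184  0.2223  0.2593]
contact_force [ 0.2026  0.3389 -0.2485]
opening 0.0039
turn units [ 0.001  -0.0002 -0.0001] rows 1.0 shift now [-2.3   0.63  2.03] shift after turn [-2.3   0.64  2.03]
```

View pics/d_scene.png

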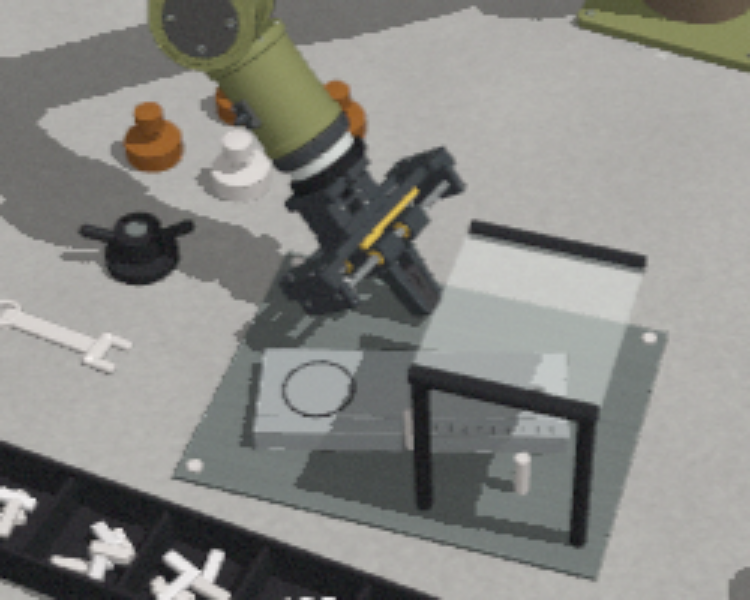

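The fingertips are down behind the plate and clear of the guard and the clip weight. Now I slide left, in under the guard side, still behind the plate.

Request:
move_arm:
  turn:
    - [0,0,0]
    - [0,0,0]
    - [0,0,0]
    - [0,0,0]
    - [0,0,0]
    - [0,0,0]
  dp:
    - [-0.46,0.14,0.4]
    - [-0.46,0.14,0.4]
    - [-0.46,0.14,0.4]
    - [-0.46,0.14,0.4]
    - [-0.46,0.14,0.4]
    - [0,0,0]
  jaw: [1,1,1,1,1,1]

```text
clock: 6.18
tool_pos: [0.5463, 0.0119, 0.0208]
eef_rot: [-0.608, 0.716, 0.223, 0.261]
contact_force: [0.0, 0.3, 0.5]
opening: 0.004
```

```bash
python3 log.py
cat > snap.py <<'E'
import sys,cv2
from goto import *
n=sys.argv[1]
s=r.get_state(); print("fix TCP",(FR.T@(np.array(s["tool_pos"])-F0)).round(4),"F",np.round(s["contact_force"],1))
t=r.snapshot("top")["frame"]; sc=r.snapshot("scene")["frame"]
a=cv2.resize(t[115:265,230:430],None,fx=3,fy=3,interpolation=cv2.INTER_CUBIC); b=cv2.resize(sc[205:355,200:390],(570,450),interpolation=cv2.INTER_CUBIC)
cv2.imwrite(f"pics/{n}_t.png",a); cv2.imwrite(f"pics/{n}_s.png",b)
E
python3 snap.py e
```

```text
clock 6.1833
q [ 0.5141  1.1078 -0.3949  1.9011 -0.9054  0.4389 -2.118 ]
tool_pos [0.5463 0.0119 0.0208]
eef_rot [-0.608   0.7157  0.2233  0.2612]
contact_force [0.0159 0.2638 0.4971]
opening 0.0038
fix TCP [-0.1344  0.0543  0.0208] F [0.  0.3 0.5]
```

View pics/e_t.png

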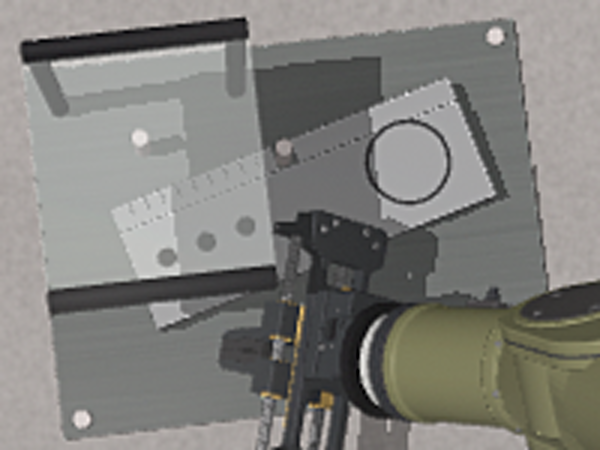

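View pics/e_s.png

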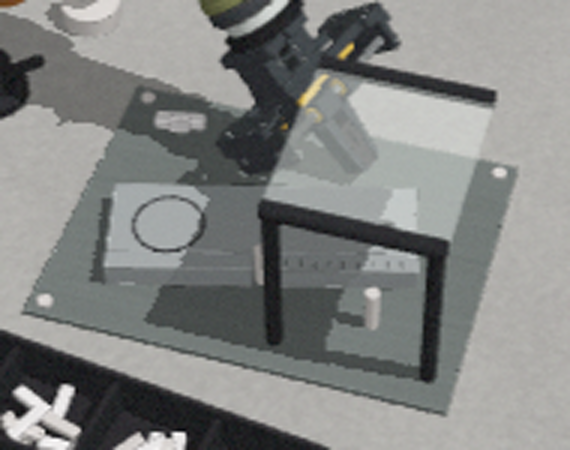

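Request:
move_arm:
  turn:
    - [0,0,0]
    - [0,0,0]
    - [0,0,0]
    - [0,0,0]
    - [0,0,0]
    - [0,0,0]
    - [0,0,0]
  dp:
    - [0.1,0,0.12]
    - [-0.03,-0.12,0.02]
    - [-0.03,-0.12,0.02]
    - [-0.03,-0.12,0.02]
    - [-0.03,-0.12,0.02]
    - [-0.03,-0.12,0.02]
    - [0,0,0]
  jaw: [1,1,1,1,1,1,1]

```text
clock: 6.87
tool_pos: [0.5628, 0.01, 0.0149]
eef_rot: [-0.607, 0.718, 0.221, 0.26]
contact_force: [0.2, 0.9, -0.7]
opening: 0.004
```

```bash
python3 log.py; python3 snap.py f
```

```text
clock 6.8667
q [ 0.4896  1.1176 -0.3686  1.8544 -0.8949  0.4672 -2.1457]
tool_pos [0.5628 0.01   0.0149]
eef_rot [-0.6069  0.7176  0.2213  0.2601]
contact_force [ 0.1838  0.8678 -0.6962]
opening 0.0037
fix TCP [-0.1181  0.0505  0.0149] F [ 0.2  0.9 -0.7]
```

View pics/f_t.png

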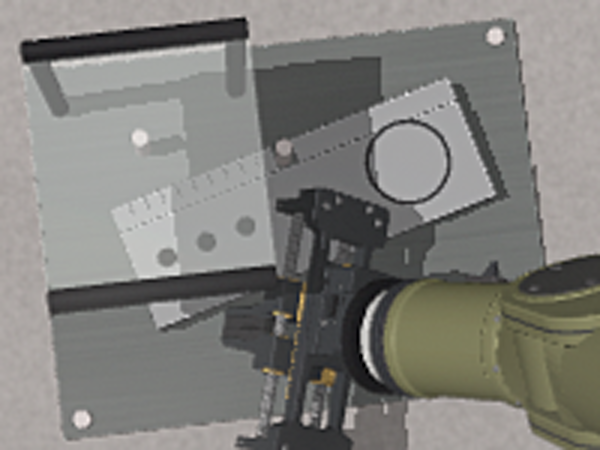

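Request:
move_arm:
  turn:
    - [0,0,0]
    - [0,0,0]
    - [0,0,0]
    - [0,0,0]
    - [0,0,0]
    - [0,0,0]
  dp:
    - [-0.045,-0.08,-0.015]
    - [-0.02,-0.08,0.015]
    - [-0.02,-0.08,0.015]
    - [-0.02,-0.08,0.015]
    - [-0.02,-0.08,0.015]
    - [-0.02,-0.08,0.015]
  jaw: [1,1,1,1,1,1]

```text
clock: 7.47
tool_pos: [0.5722, 0.0126, 0.0159]
eef_rot: [-0.607, 0.717, 0.224, 0.259]
contact_force: [-7.0, -0.2, 0.8]
opening: 0.006
```

```bash
python3 log.py; python3 snap.py g
```

```text
clock 7.4667
q [ 0.4687  1.1173 -0.3502  1.8259 -0.8854  0.4962 -2.1721]
tool_pos [0.5722 0.0126 0.0159]
eef_rot [-0.6071  0.7172  0.2238  0.259 ]
contact_force [-6.9933 -0.1635  0.8316]
opening 0.006
fix TCP [-0.1085  0.052   0.0159] F [-7.  -0.2  0.8]
```

View pics/g_t.png

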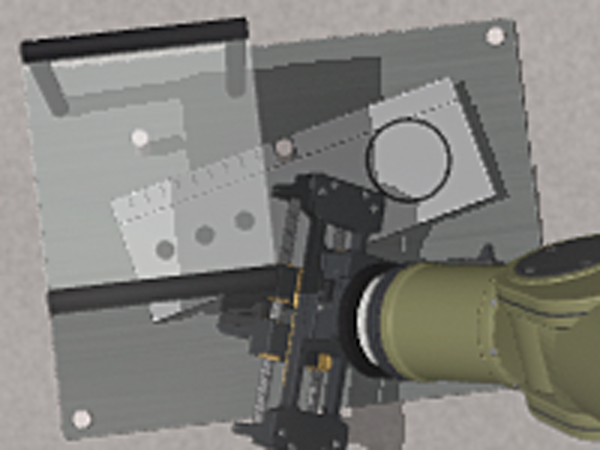

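The plate is swinging, with about 7 N on the tool. I carry on.

Request:
move_arm:
  turn:
    - [0,0,0]
    - [0,0,0]
    - [0,0,0]
    - [0,0,0]
    - [0,0,0]
  dp:
    - [-0.02,-0.08,0.015]
    - [-0.02,-0.08,0.015]
    - [-0.02,-0.08,0.015]
    - [-0.02,-0.08,0.015]
    - [-0.02,-0.08,0.015]
  jaw: [1,1,1,1,1]

```text
clock: 7.98
tool_pos: [0.5761, 0.0174, 0.0159]
eef_rot: [-0.608, 0.715, 0.23, 0.257]
contact_force: [-17.3, 4.0, 2.1]
opening: 0.005
```

```bash
python3 log.py; python3 snap.py i
```

```text
clock 7.9833
q [ 0.4512  1.1197 -0.3364  1.8061 -0.8757  0.5226 -2.1931]
tool_pos [0.5761 0.0174 0.0159]
eef_rot [-0.608   0.7152  0.23    0.2569]
contact_force [-17.302    3.996    2.1451]
opening 0.005
fix TCP [-0.104   0.0563  0.0159] F [-17.3   4.    2.1]
```

View pics/i_t.png

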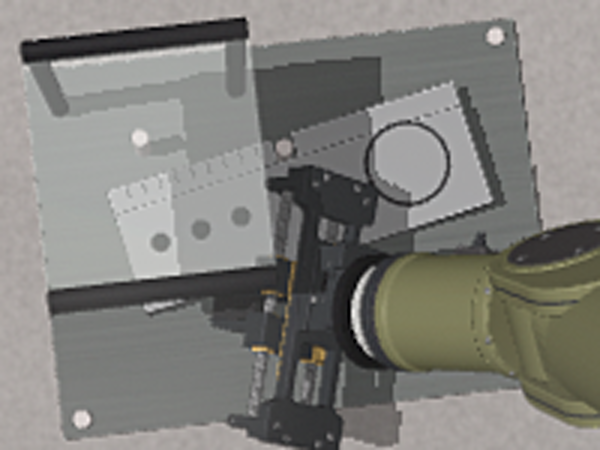

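View pics/i_s.png

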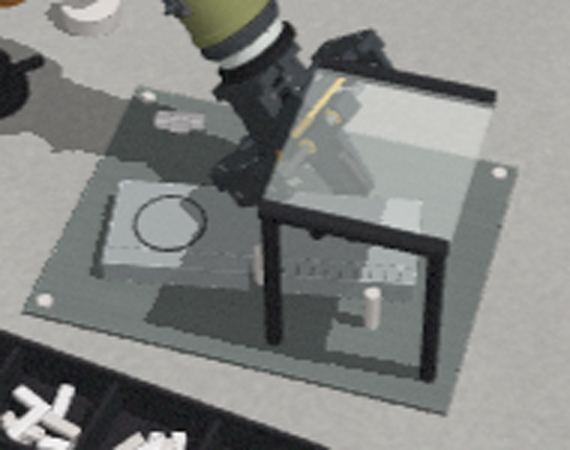

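Request:
move_arm:
  turn:
    - [0,0,0]
    - [0,0,0]
    - [0,0,0]
    - [0,0,0]
    - [0,0,0]
  dp:
    - [-0.02,-0.08,0.015]
    - [-0.02,-0.1,0.02]
    - [-0.02,-0.1,0.02]
    - [-0.02,-0.1,0.02]
    - [-0.02,-0.1,0.02]
  jaw: [1,1,1,1,1]

```text
clock: 8.5
tool_pos: [0.5804, 0.025, 0.0161]
eef_rot: [-0.609, 0.712, 0.239, 0.255]
contact_force: [-29.2, 9.9, 4.5]
opening: 0.007
```

```bash
python3 log.py; python3 snap.py j
```

```text
clock 8.5
q [ 0.4305  1.1246 -0.3229  1.7821 -0.8642  0.5552 -2.2178]
tool_pos [0.5804 0.025  0.0161]
eef_rot [-0.6094  0.7118  0.2391  0.2547]
contact_force [-29.1518   9.8669   4.5062]
opening 0.0072
fix TCP [-0.099   0.0634  0.0161] F [-29.2   9.9   4.5]
```

View pics/j_t.png

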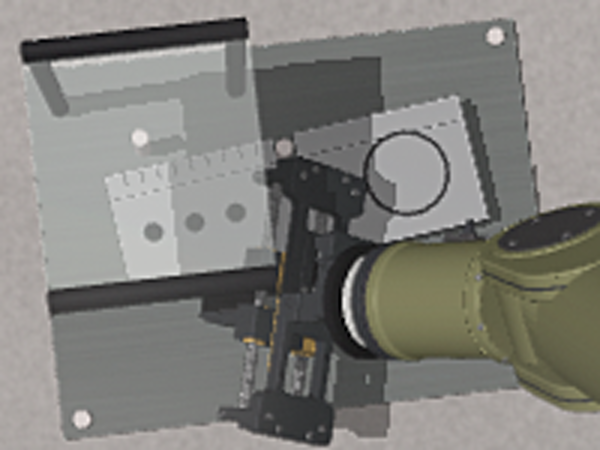

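The plate is now at about 0.24 rad, with 0.12 rad left. The contact point also moves left along its arc, so my pure +x push drags sideways (10 N in y). I'll back off, step right, restore the tilt, and then push along the arc.

Run:
```python
from goto import *
M=posr(np.radians(40),1.4,np.pi)
need([-.115,.052,.016],M)
s=r.get_state(); G=R.from_quat(s["eef_rot"]).as_matrix()
print(clear(np.array(s["tool_pos"]),G),pinclr(np.array(s["tool_pos"]),G))
```

```text
turn units [0.0064 0.0024 0.0003] rows 1.0 shift now [ 0.49  0.51 -0.4 ] shift after turn [ 0.5   0.49 -0.41]
(np.float64(0.02175289671452457), np.float64(0.037198156070600355)) 0.01604440424538326
```

Request:
move_arm:
  turn:
    - [0,0,0]
    - [0,0,0]
    - [0.0064,0.0024,0]
    - [0,0,0]
    - [0,0,0]
  dp:
    - [0.06,0.3,-0.06]
    - [0.06,0.3,-0.06]
    - [0.32,-0.12,-0.27]
    - [0,0,0]
    - [0,0,0]
  jaw: [1,1,1,1,1]

```text
clock: 9.02
tool_pos: [0.5838, 0.0005, 0.0164]
eef_rot: [-0.602, 0.725, 0.202, 0.267]
contact_force: [0.6, 0.2, 0.3]
opening: 0.008
```

```bash
python3 log.py; python3 snap.py k
python3 - <<'E'
from goto import *
M=posr(np.radians(40),1.4,np.pi)
need([-.105,.045,.016],M)
E
```

```text
clock 9.0167
q [ 0.4925  1.1134 -0.3744  1.8292 -0.9015  0.4465 -2.1539]
tool_pos [5.838e-01 5.000e-04 1.640e-02]
eef_rot [-0.6023  0.7248  0.2018  0.2669]
contact_force [0.5742 0.1962 0.2568]
opening 0.0081
fix TCP [-0.0984  0.0386  0.0164] F [0.6 0.2 0.3]
turn units [-0.0058 -0.0025  0.0003] rows 1.0 shift now [-0.08  0.33  0.08] shift after turn [-0.08  0.33  0.1 ]
```

View pics/k_t.png

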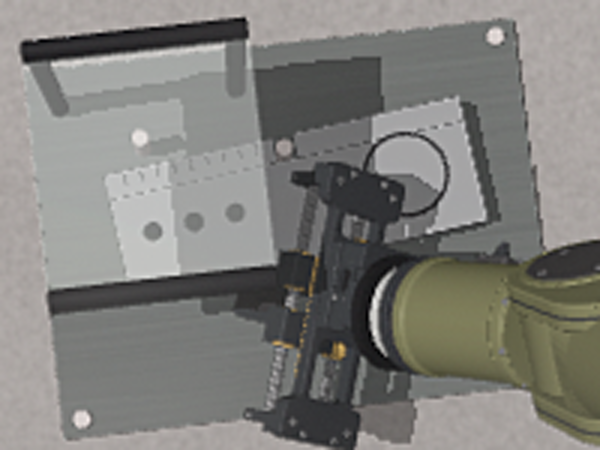

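Request:
move_arm:
  turn:
    - [-0.0058,-0.0025,0]
    - [0,0,0]
    - [0,0,0]
    - [0,0,0]
    - [0,0,0]
    - [0,0,0]
  dp:
    - [0,0.3,-0.02]
    - [-0.165,0.1,0.16]
    - [-0.08,-0.045,0.067]
    - [-0.08,-0.045,0.067]
    - [-0.08,-0.045,0.067]
    - [0,0,0]
  jaw: [1,1,1,1,1,1]

```text
clock: 9.62
tool_pos: [0.579, 0.0174, 0.0164]
eef_rot: [-0.607, 0.718, 0.221, 0.262]
contact_force: [-0.7, 0.9, 0.7]
opening: 0.004
```

```bash
python3 log.py; python3 snap.py l
```

```text
clock 9.6167
q [ 0.4638  1.1188 -0.3613  1.8189 -0.8865  0.4847 -2.1807]
tool_pos [0.579  0.0174 0.0164]
eef_rot [-0.6065  0.7176  0.2207  0.2616]
contact_force [-0.6776  0.8846  0.6885]
opening 0.0045
fix TCP [-0.1012  0.056   0.0164] F [-0.7  0.9  0.7]
```

View pics/l_t.png

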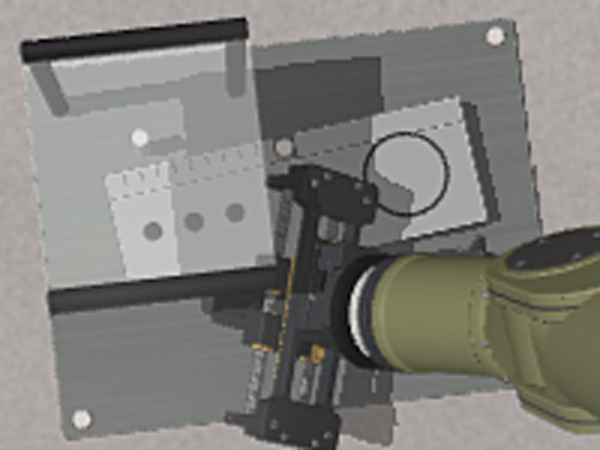

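Request:
move_arm:
  turn:
    - [0,0,0]
    - [0,0,0]
    - [0,0,0]
    - [0,0,0]
  dp:
    - [-0.05,-0.065,0.04]
    - [-0.06,-0.06,0.05]
    - [-0.06,-0.06,0.05]
    - [-0.06,-0.06,0.05]
  jaw: [1,1,1,1]

```text
clock: 10.05
tool_pos: [0.5845, 0.0227, 0.0158]
eef_rot: [-0.606, 0.718, 0.222, 0.26]
contact_force: [-4.2, -0.5, 0.9]
opening: 0.004
```

```bash
python3 log.py; python3 snap.py m
python3 - <<'E'
from goto import *
s=r.get_state(); G=R.from_quat(s["eef_rot"]).as_matrix()
print(clear(np.array(s["tool_pos"]),G),pinclr(np.array(s["tool_pos"]),G))
E
```

```text
clock 10.05
q [ 0.4482  1.1204 -0.3558  1.8061 -0.8867  0.4908 -2.1953]
tool_pos [0.5845 0.0227 0.0158]
eef_rot [-0.6062  0.718   0.2215  0.2604]
contact_force [-4.1561 -0.523   0.9331]
opening 0.0044
fix TCP [-0.0951  0.0606  0.0158] F [-4.2 -0.5  0.9]
(np.float64(0.02068414740609862), np.float64(0.04069468597680242)) 0.017619569869477852
```

View pics/m_t.png

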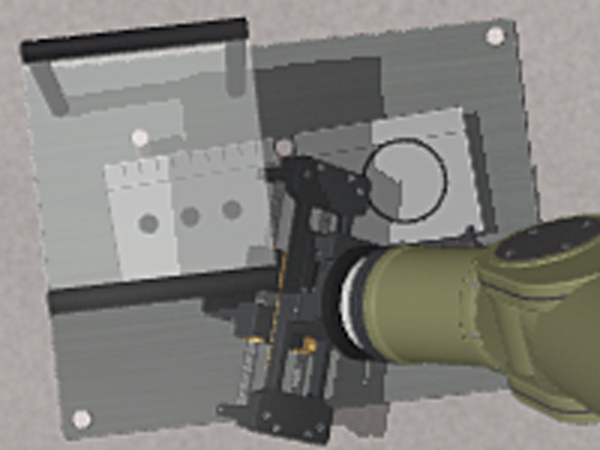

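Request:
move_arm:
  turn:
    - [0,0,0]
    - [0,0,0]
    - [0,0,0]
  dp:
    - [-0.06,-0.045,0.05]
    - [-0.06,-0.045,0.05]
    - [-0.05,-0.04,0.04]
  jaw: [1,1,1]

```text
clock: 10.4
tool_pos: [0.5876, 0.0279, 0.0157]
eef_rot: [-0.606, 0.718, 0.222, 0.26]
contact_force: [-10.4, -5.7, 6.4]
opening: 0.002
```

```bash
python3 log.py; python3 snap.py n
python3 - <<'E'
from goto import *
s=r.get_state(); G=R.from_quat(s["eef_rot"]).as_matrix()
print(clear(np.array(s["tool_pos"]),G),pinclr(np.array(s["tool_pos"]),G))
E
```

```text
clock 10.4
q [ 0.4377  1.1215 -0.3556  1.8001 -0.8879  0.4913 -2.2036]
tool_pos [0.5876 0.0279 0.0157]
eef_rot [-0.6065  0.7178  0.2222  0.26  ]
contact_force [-10.395   -5.691    6.4143]
opening 0.0018
fix TCP [-0.0914  0.0654  0.0157] F [-10.4  -5.7   6.4]
(np.float64(0.017109929241154172), np.float64(0.04039055691165303)) 0.013651255200361182
```

View pics/n_t.png

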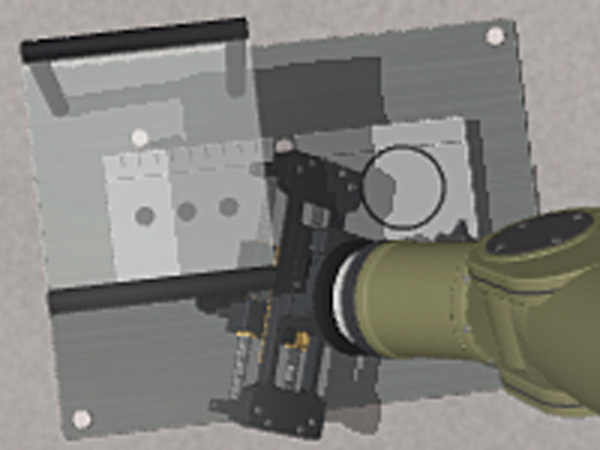

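View pics/n_s.png

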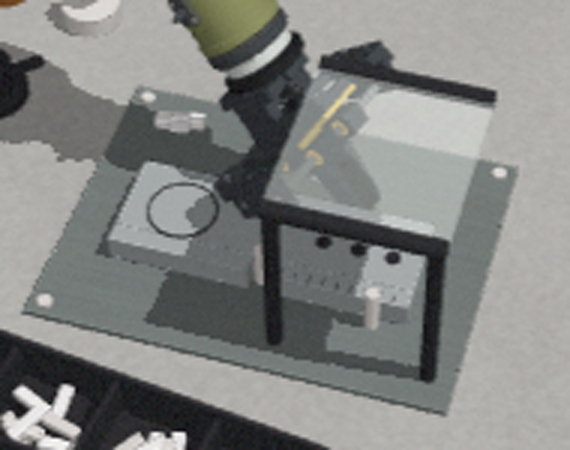

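The plate reads about 0.117 rad, which is home, and the force is up to 10 N. One short pure +x press to seat it, then I back off and measure.

Request:
move_arm:
  turn:
    - [0,0,0]
    - [0,0,0]
    - [0,0,0]
  dp:
    - [-0.02,-0.07,-0.02]
    - [-0.02,-0.07,0.0]
    - [0,0,0]
  jaw: [1,1,1]

```text
clock: 10.75
tool_pos: [0.5877, 0.0277, 0.0159]
eef_rot: [-0.607, 0.718, 0.224, 0.258]
contact_force: [-13.0, -2.1, 1.5]
opening: 0.0
```

```bash
python3 log.py; python3 snap.py o
```

```text
clock 10.75
q [ 0.4325  1.1206 -0.3472  1.7944 -0.8826  0.503  -2.212 ]
tool_pos [0.5877 0.0277 0.0159]
eef_rot [-0.6067  0.7176  0.2243  0.258 ]
contact_force [-13.0487  -2.0952   1.4639]
opening 0.0002
fix TCP [-0.0913  0.0652  0.0159] F [-13.   -2.1   1.5]
```

View pics/o_t.png

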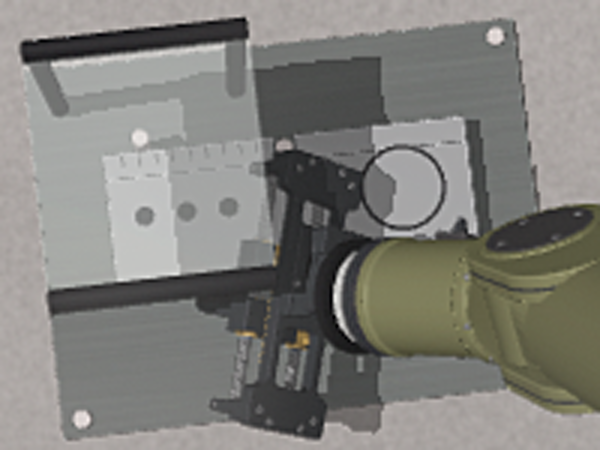

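Request:
move_arm:
  turn:
    - [0,0,0]
    - [0,0,0]
    - [0,0,0]
  dp:
    - [-0.02,-0.09,0.01]
    - [-0.02,-0.09,0.01]
    - [0,-0.05,0]
  jaw: [1,1,1]

```text
clock: 11.1
tool_pos: [0.5881, 0.0278, 0.0158]
eef_rot: [-0.607, 0.717, 0.228, 0.255]
contact_force: [-26.8, -8.7, 11.2]
opening: 0.002
```

```bash
python3 log.py
```

```text
clock 11.1
q [ 0.4248  1.1209 -0.3353  1.7847 -0.8745  0.5213 -2.2243]
tool_pos [0.5881 0.0278 0.0158]
eef_rot [-0.6072  0.717   0.2281  0.2554]
contact_force [-26.7969  -8.7274  11.1975]
opening 0.0023
```

The plate is seated solid: 27 N with no further movement. I back straight off.

Request:
move_arm:
  turn:
    - [0,0,0]
    - [0,0,0]
    - [0,0,0]
    - [0,0,0]
    - [0,0,0]
  dp:
    - [0.06,0.25,-0.05]
    - [0.08,0.35,-0.07]
    - [0.08,0.35,-0.07]
    - [0.08,0.35,-0.07]
    - [0,0,0]
  jaw: [1,1,1,1,1]

```text
clock: 11.52
tool_pos: [0.5643, 0.0222, 0.0174]
eef_rot: [-0.606, 0.719, 0.221, 0.261]
contact_force: [-0.1, -0.4, 0.9]
opening: 0.005
```

```bash
python3 log.py
python3 - <<'E'
from goto import *
M=posr(np.radians(40),1.4,np.pi)
need([-.134,-.05,.02],M)
need([-.134,-.05,.16],M)
E
```

```text
clock 11.5167
q [ 0.4838  1.1161 -0.3949  1.8657 -0.8994  0.4383 -2.1595]
tool_pos [0.5643 0.0222 0.0174]
eef_rot [-0.6055  0.7187  0.2208  0.2608]
contact_force [-0.0503 -0.4038  0.9277]
opening 0.0051
turn units [ 0.0003 -0.0001 -0.0001] rows 1.0 shift now [ 3.4  -0.55 -2.99] shift after turn [ 3.4  -0.55 -2.99]
turn units [ 0.0003 -0.0001 -0.0001] rows 1.0 shift now [-0.19 -0.54 -7.28] shift after turn [-0.2  -0.55 -7.28]
```

Request:
move_arm:
  turn:
    - [0,0,0]
    - [0,0,0]
    - [0,0,0]
    - [0,0,0]
    - [0,0,0]
    - [0,0,0]
    - [0,0,0]
    - [0,0,0]
  dp:
    - [0,0.1,-0.6]
    - [0,0.1,-1]
    - [0,0,-1]
    - [0,0,-1]
    - [0,0,-1]
    - [0,0,-1]
    - [0,0,-1]
    - [0,0,-0.6]
  jaw: [1,1,1,1,1,1,1,1]

```text
clock: 12.18
tool_pos: [0.5422, -0.0932, 0.1582]
eef_rot: [-0.606, 0.719, 0.218, 0.262]
contact_force: [-0.7, -0.3, -0.7]
opening: 0.005
```

```bash
python3 log.py; python3 kin2.py; python3 snap.py p;python3 - <<'E'
from plant import r
import cv2
t=r.snapshot("top")["frame"]
cv2.imwrite("pics/p_big.png",cv2.resize(t[115:265,230:430],None,fx=4,fy=4,interpolation=cv2.INTER_CUBIC))
E
```

```text
clock 12.1833
q [ 0.5789  0.864  -0.2155  1.7955 -0.7203  0.8267 -2.3028]
tool_pos [ 0.5422 -0.0932  0.1582]
eef_rot [-0.6061  0.7188  0.218   0.2616]
contact_force [-0.6905 -0.2545 -0.7424]
opening 0.0054
[ 3.469e-01 -0.000e+00 -1.890e-02  1.000e-04 -2.690e-02  5.634e-01
  0.000e+00 -2.000e-04  3.447e-01  3.260e-01  0.000e+00 -2.000e-04]
[-0.  0. -0.  0.  0. -0.  0.  0.  0.  0.  0.  0.  0. -0.  0. -0.  0. -0.
  0.  0. -0.  0. -0.  0.  0. -0.  0.  0. -0.  0. -0.  0. -0. -0.  0. -0.
 -0.  0.  0. -0.  0.  0. -0.  0.  0. -0.  0.  0. -0.  0. -0. -0.  0. -0.
  0. -0.  0. -0.  0. -0. -0. -0.  0.]
fix TCP [-0.1506 -0.0497  0.1582] F [-0.7 -0.3 -0.7]
```

View pics/p_big.png

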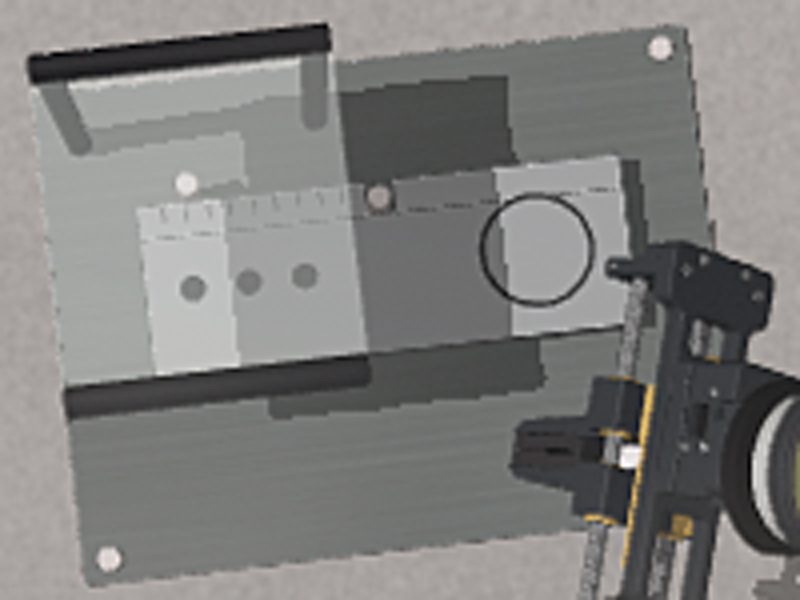

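View pics/p_s.png

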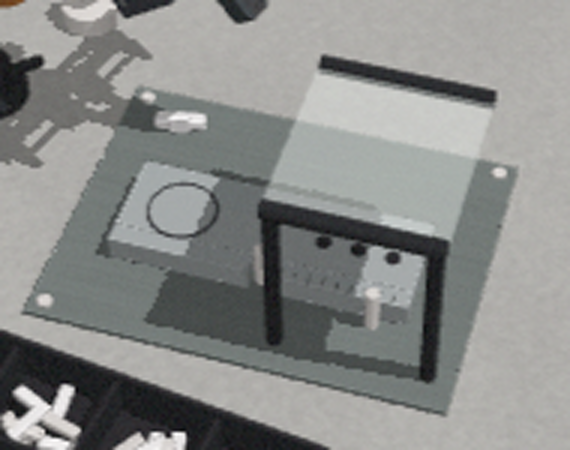

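Run:
```python
from h import *
from plant import r
import numpy as np
t=r.snapshot("top")
T=lambda X,Y,z:ray(t,c4(X,Y,230,115),z)
P=T(378,197,.048);Q=T(186,184,.048)
a,b,c=T(138,208,.03),T(620,155,.03),T(632,325,.03); m=T(538,250,.03)
e=a-b; th=np.arctan2(e[1],e[0])-np.pi/2; print("plate yaw",th)
u=np.array([np.cos(th),np.sin(th)])
print("front edge to pivot axis (want 12)", ((a+b)[:2]/2-P[:2])@u*1e3, "stop axis to front edge (want 6)", (Q[:2]-a[:2])@u*1e3)
mid=(a+b)[:2]/2
print("front mid",mid,"origin plate",mid-.012*u)
o=mid-.012*u; M=np.array([[u[0],-u[1]],[u[1],u[0]]])
print("mark pred",o+M@[-.035,-.08],"seen",m, "home pred", np.array([.686,-.0265])+M@[-.035,-.08])
```

```text
plate yaw 0.11483020461236682
front edge to pivot axis (want 12) 11.794623943902167 stop axis to front edge (want 6) 6.2661685860802185
front mid [ 0.69743085 -0.02673338] origin plate [ 0.68550988 -0.02810832]
mark pred [ 0.65990662 -0.11159169] seen [ 0.66066422 -0.1113695   0.03      ] home pred [ 0.66039674 -0.10998337]
```

Measured: plate yaw 0.115, front edge 11.8 mm from the pivot axis (12 is home), stop pin axis 6.3 mm from the edge (6 is flush). The outline is at (0.660, -0.111). Next I choose a wrist heading for the grasp and the placing that keeps the gripper away from the guard.

Run:
```python
from goto import *
s=r.get_state(); q0=np.array(s["q"])
W=np.array([.4545,-.3105,.03]); K=np.array([.6602,-.1112,.06])
for hx in (-1.74,-1.6,-1.45,-1.3,-1.1,-.9):
    M=pose(0,hx,1)
    o=[]
    q=q0
    for p in (W+[0,0,.12],W,W+[0,0,.12],K+[0,0,.1],K):
        q,e,a=ik(p,M,q,.002); o.append((round(e+a,3),q.round(2).tolist()))
    print(hx,[t[0] for t in o],o[1][1],o[-1][1],clear(K,M)[0].round(3),pinclr(K,M).round(3))
from h import *
t=r.snapshot("top")
for n,uv in dict(b1=(503,275),b2=(432,321),b3=(481,319)).items(): print(n,ray(t,uv,.022).round(3))
```

```text
-1.74 [np.float64(0.0), np.float64(0.0), np.float64(0.0), np.float64(0.0), np.float64(0.0)] [0.42, 0.94, 0.16, 1.93, -0.43, 0.31, -2.38] [-0.19, 1.07, 0.6, 1.56, -0.79, 0.77, -2.56] 0.033 0.085
-1.6 [np.float64(0.0), np.float64(0.0), np.float64(0.0), np.float64(0.0), np.float64(0.0)] [0.44, 0.93, 0.13, 1.93, -0.37, 0.3, -2.3] [-0.12, 1.02, 0.43, 1.55, -0.59, 0.7, -2.58] 0.045 0.084
-1.45 [np.float64(0.0), np.float64(0.0), np.float64(0.0), np.float64(0.0), np.float64(0.0)] [0.45, 0.93, 0.11, 1.93, -0.31, 0.3, -2.21] [-0.04, 0.99, 0.28, 1.55, -0.39, 0.65, -2.6] 0.056 0.082
-1.3 [np.float64(0.0), np.float64(0.0), np.float64(0.0), np.float64(0.0), np.float64(0.0)] [0.46, 0.93, 0.09, 1.93, -0.24, 0.29, -2.12] [0.0, 0.98, 0.19, 1.55, -0.26, 0.64, -2.55] 0.042 0.079
-1.1 [np.float64(0.0), np.float64(0.0), np.float64(0.0), np.float64(0.0), np.float64(0.0)] [0.48, 0.93, 0.06, 1.93, -0.16, 0.29, -2.0] [0.03, 0.98, 0.14, 1.55, -0.19, 0.63, -2.41] 0.026 0.074
-0.9 [np.float64(0.0), np.float64(0.0), np.float64(0.0), np.float64(0.0), np.float64(0.0)] [0.5, 0.93, 0.03, 1.93, -0.07, 0.29, -1.89] [0.05, 0.97, 0.09, 1.54, -0.12, 0.63, -2.27] 0.013 0.071
b1 [ 0.452 -0.409  0.022]
b2 [ 0.354 -0.255  0.022]
b3 [ 0.358 -0.359  0.022]
```

Run:
```python
from goto import *
need([.4545,-.3105,.15],pose(0,-1.3,1),False)
```

```text
turn units [-0.0243  0.1094 -0.0669] rows 7.0 shift now [ 7.27  1.94 -5.82] shift after turn [7.6  5.71 0.22]
```

Request:
move_arm:
  turn:
    - [-0.0035,0.0156,-0.0096]
    - [-0.0035,0.0156,-0.0096]
    - [-0.0035,0.0156,-0.0096]
    - [-0.0035,0.0156,-0.0096]
    - [-0.0035,0.0156,-0.0096]
    - [-0.0035,0.0156,-0.0096]
    - [-0.0035,0.0156,-0.0096]
    - [0,0,0]
  dp:
    - [0,0,0]
    - [0,0,0]
    - [0,0,0]
    - [0,0,0]
    - [0,0,0]
    - [0,0,0]
    - [0,0,0]
    - [0,0,0]
  jaw: [0,0,0,0,0,0,0,0]

```text
clock: 13.1
tool_pos: [0.5415, -0.0802, 0.1544]
eef_rot: [0.802, -0.598, -0.002, -0.0]
contact_force: [0.2, 2.9, -1.9]
opening: 0.5
```

```bash
python3 log.py;  python3 - <<'E'
from goto import *
need([.4545,-.3105,.15],pose(0,-1.3,1),False)
E
```

```text
clock 13.1
q [-0.0491  0.72    0.1902  1.8904 -0.242   0.5565 -2.5509]
tool_pos [ 0.5415 -0.0802  0.1544]
eef_rot [ 8.016e-01 -5.979e-01 -1.800e-03 -1.000e-04]
contact_force [ 0.1834  2.8998 -1.8567]
opening 0.4995
turn units [0.0003 0.0005 0.0029] rows 1.0 shift now [7.84 5.96 0.16] shift after turn [7.95 5.82 0.18]
```

Request:
move_arm:
  turn:
    - [0,0,0.0029]
    - [0,0,0]
    - [0,0,0]
    - [0,0,0]
    - [0,0,0]
    - [0,0,0]
    - [0,0,0]
    - [0,0,0]
    - [0,0,0]
    - [0,0,0]
  dp:
    - [0.95,0.7,0.02]
    - [1,0.73,0.02]
    - [1,0.73,0.02]
    - [1,0.73,0.02]
    - [1,0.73,0.02]
    - [1,0.73,0.02]
    - [1,0.73,0.02]
    - [1,0.73,0.02]
    - [0,0,0]
    - [0,0,0]
  jaw: [0,0,0,0,0,0,0,0,0,0]

```text
clock: 13.93
tool_pos: [0.4488, -0.3213, 0.1506]
eef_rot: [0.789, -0.615, -0.001, -0.0]
contact_force: [-0.6, 1.7, 0.6]
opening: 0.494
```

```bash
python3 log.py;  python3 - <<'E'
from goto import *
need([.4545,-.3105,.15],pose(0,-1.3,1),False)
import cv2
d=r.snapshot("wrist"); cv2.imwrite("pics/w1.png",d["frame"])
from h import wray
E
```

```text
clock 13.9333
q [ 0.4603  0.7253  0.1312  1.878  -0.1676  0.5516 -2.1925]
tool_pos [ 0.4488 -0.3213  0.1506]
eef_rot [ 7.888e-01 -6.146e-01 -1.400e-03 -2.000e-04]
contact_force [-0.6106  1.714   0.5755]
opening 0.494
turn units [ 0.0002  0.0004 -0.0038] rows 1.0 shift now [-0.36 -0.33  0.02] shift after turn [-0.36 -0.34  0.02]
```

View pics/w1.png

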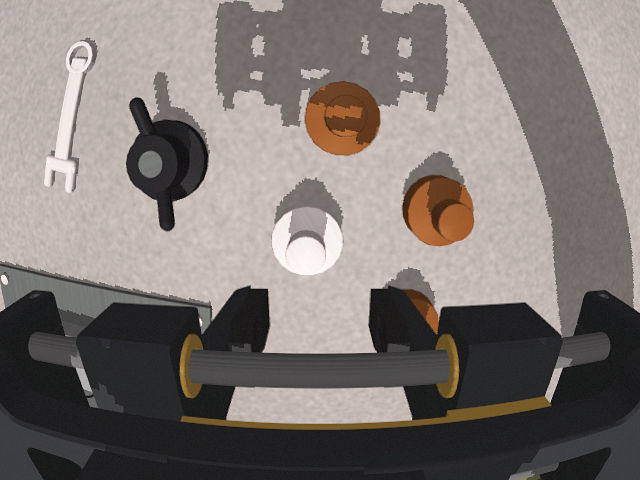

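The wrist view shows the steel weight, white, at (307,245) with its knob top at (305,252). The brown look-alikes are at (342,118), (440,212) and (415,305), so the steel one is confirmed. I'll refine its position.

Run:
```python
from goto import *
from h import *
s=r.get_state(); d=r.snapshot("wrist"); f=d["frame"]
g=cv2.cvtColor(f,cv2.COLOR_BGR2HSV); 
cr=f[200:285,260:355]; cv2.imwrite("pics/w2.png",cv2.resize(cr,None,fx=6,fy=6,interpolation=cv2.INTER_CUBIC))
print(wray(s,d,(305.5,251),.058),wray(s,d,(307.5,240),.022))
need([.4545,-.3105,.15],pose(0,-1.3,1),False)
```

```text
[ 0.45705248 -0.3126999   0.058     ] [ 0.45613024 -0.31019392  0.022     ]
turn units [ 0.      0.0005 -0.0028] rows 1.0 shift now [-0.26 -0.22  0.03] shift after turn [-0.25 -0.22  0.03]
```

View pics/w2.png

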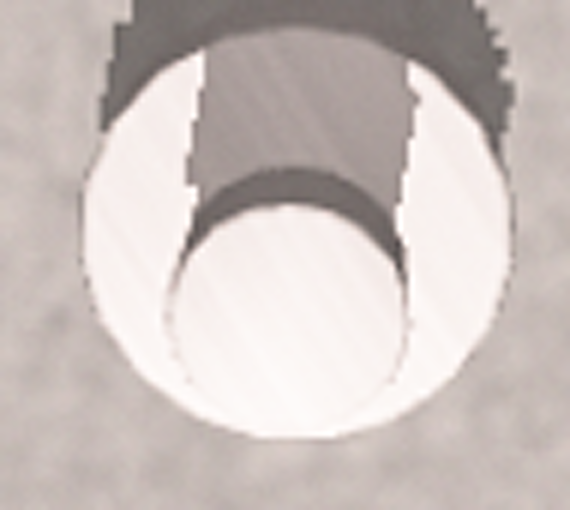

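Request:
move_arm:
  turn:
    - [0,0,-0.0028]
    - [0,0,0]
    - [0,0,0]
    - [0,0,0]
    - [0,0,0]
    - [0,0,0]
    - [0,0,0]
  dp:
    - [-0.22,-0.23,0]
    - [0,0,0]
    - [0,0,0.8]
    - [0,0,0.8]
    - [0,0,0.8]
    - [0,0,0.6]
    - [0,0,0]
  jaw: [0,0,0,0,0,0,0]

```text
clock: 14.62
tool_pos: [0.4545, -0.3097, 0.074]
eef_rot: [0.797, -0.604, -0.003, -0.0]
contact_force: [-0.3, 0.4, -1.1]
opening: 0.5
```

```bash
python3 log.py;  python3 - <<'E'
from goto import *
need([.455,-.3112,.028],pose(0,-1.3,1),False)
import cv2
d=r.snapshot("wrist"); cv2.imwrite("pics/w3.png",d["frame"])
E
```

```text
clock 14.6167
q [ 0.4627  0.8509  0.089   1.9176 -0.1814  0.3866 -2.1776]
tool_pos [ 0.4545 -0.3097  0.074 ]
eef_rot [ 7.97e-01 -6.04e-01 -3.00e-03 -2.00e-04]
contact_force [-0.3406  0.3538 -1.0663]
opening 0.5003
turn units [0.0005 0.0008 0.0005] rows 1.0 shift now [ 0.07 -0.01  1.84] shift after turn [ 0.06 -0.    1.84]
```

View pics/w3.png

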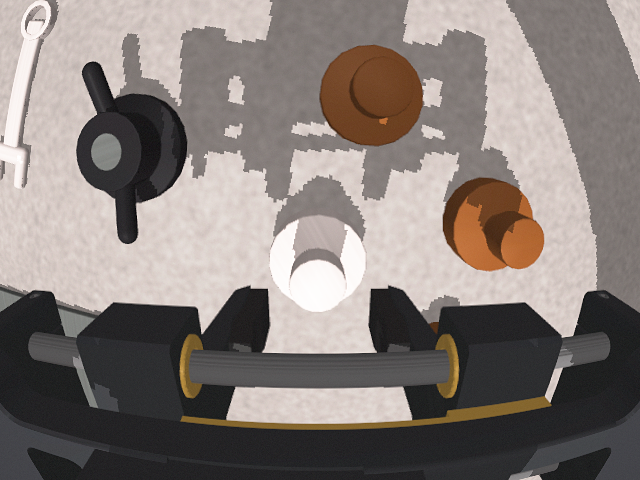

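Request:
move_arm:
  turn:
    - [0.0005,0.0008,0]
    - [0,0,0]
    - [0,0,0]
    - [0,0,0]
    - [0,0,0]
    - [0,0,0]
    - [0,0,0]
    - [0,0,0]
  dp:
    - [0.05,0,0.5]
    - [0,0,0.6]
    - [0,0,0.5]
    - [0,0,0.24]
    - [0,0,0]
    - [0,0,0]
    - [0,0,0]
    - [0,0,0]
  jaw: [0,0,0,0,0,0.5,1,1]
  newtons: 35

```text
clock: 15.33
tool_pos: [0.4565, -0.314, 0.0313]
eef_rot: [0.796, -0.605, 0.004, 0.0]
contact_force: [0.4, 1.3, -2.1]
opening: 0.303
```

```bash
python3 log.py
```

```text
clock 15.3333
q [ 0.4783  0.9258  0.0686  1.925  -0.1885  0.2894 -2.1703]
tool_pos [ 0.4565 -0.314   0.0313]
eef_rot [ 7.962e-01 -6.050e-01  3.700e-03  2.000e-04]
contact_force [ 0.3876  1.3256 -2.1458]
opening 0.3028
```

Request:
move_arm:
  turn:
    - [0,0,0]
    - [0,0,0]
    - [0,0,0]
    - [0,0,0]
    - [0,0,0]
    - [0,0,0]
    - [0,0,0]
  dp:
    - [0,0,0]
    - [0,0,-0.2]
    - [0,0,-0.6]
    - [0,0,-1]
    - [0,0,-1]
    - [0,0,-0.8]
    - [0,0,0]
  jaw: [1,1,1,1,1,1,1]

```text
clock: 15.92
tool_pos: [0.4565, -0.3147, 0.1239]
eef_rot: [0.796, -0.605, 0.006, 0.0]
contact_force: [0.9, -0.3, -4.7]
opening: 0.301
```

```bash
python3 log.py;  python3 - <<'E'
from goto import *
need([.6602,-.1112,.15],pose(0,-1.3,1),False)
import cv2
d=r.snapshot("wrist"); cv2.imwrite("pics/w4.png",d["frame"])
E
```

```text
clock 15.9167
q [ 0.4507  0.7662  0.1156  1.9003 -0.172   0.4734 -2.1842]
tool_pos [ 0.4565 -0.3147  0.1239]
eef_rot [ 7.960e-01 -6.052e-01  5.600e-03  3.000e-04]
contact_force [ 0.9314 -0.2598 -4.7499]
opening 0.3007
turn units [-0.001  -0.0015 -0.    ] rows 1.0 shift now [ -5.66 -10.04  -1.03] shift after turn [ -5.67 -10.03  -1.04]
```

View pics/w4.png

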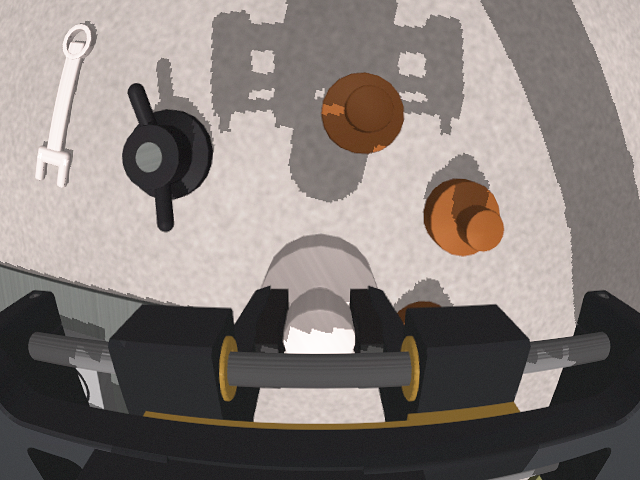

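Run:
```python
import cv2
f=cv2.imread("pics/w4.png"); cv2.imwrite("pics/w5.png",cv2.resize(f[225:365,250:390],None,fx=4.2,fy=4.2,interpolation=cv2.INTER_CUBIC))
```

```text
(no output)
```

View pics/w5.png

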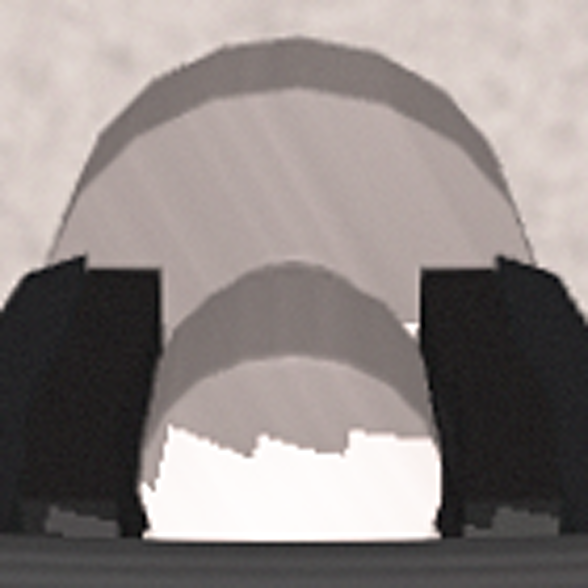

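Run:
```python
from h import *
from plant import r
from scipy.optimize import least_squares
d=r.snapshot("wrist")
s=dict(tool_pos=np.zeros(3),eef_rot=[0,0,0,1])
def P(X,Y,z): return wray(s,d,(250+(X+.5)/4.2-.5,225+(Y+.5)/4.2-.5),z)[:2]
def fit(pts,z,rad):
    A=np.array([P(*p,z) for p in pts])
    f=lambda c:np.hypot(*(A-c).T)-rad
    w=least_squares(f,[0,0]); print(z,(w.x*1e3).round(2),(w.fun*1e3).round(2))
fit([(130,145),(220,100),(295,88),(375,100),(440,135),(500,190)],.0093,.028)
fit([(90,145),(155,80),(225,48),(297,38),(370,50),(445,95),(490,150)],.0313,.028)
fit([(200,395),(250,365),(297,355),(345,367),(395,400)],.0093-.034,.014)
```

```text
0.0093 [-3.68  0.64] [-0.19 -0.07  0.21  0.26 -0.19 -0.14]
0.0313 [-3.94  0.33] [ 0.19 -0.13 -0.17  0.01  0.18 -0.01 -0.01]
-0.024700000000000003 [-3.96  0.79] [-0.57  0.14  0.6   0.13 -0.55]
```

The weight is held 3.8 mm off along tool x, and the foot rims and knob rim all agree on that. I'll allow for it when carrying it over the outline.

Request:
move_arm:
  turn:
    - [-0.0003,-0.0005,0]
    - [0,0,0]
    - [0,0,0]
    - [0,0,0]
    - [0,0,0]
    - [0,0,0]
    - [0,0,0]
    - [0,0,0]
    - [0,0,0]
    - [0,0,0]
  dp:
    - [-0.3,-0.5,-0.3]
    - [-0.5,-0.9,-0.3]
    - [-0.6,-1,-0.2]
    - [-0.6,-1.0,-0.2]
    - [-0.6,-1.0,0]
    - [-0.6,-1.0,0]
    - [-0.6,-1.0,0]
    - [-0.6,-1.0,0]
    - [-0.5,-0.9,0]
    - [-0.4,-0.7,0]
  jaw: [1,1,1,1,1,1,1,1,1,1]

```text
clock: 16.85
tool_pos: [0.6366, -0.122, 0.1426]
eef_rot: [0.797, -0.604, -0.001, 0.0]
contact_force: [0.6, 0.5, -4.9]
opening: 0.303
```

```bash
python3 log.py;  python3 - <<'E'
from goto import *
need([.6619,-.1149,.12],pose(0,-1.3,1),False)
E
```

```text
clock 16.85
q [ 0.0088  0.8468  0.2082  1.5835 -0.2329  0.7384 -2.546 ]
tool_pos [ 0.6366 -0.122   0.1426]
eef_rot [ 7.97e-01 -6.04e-01 -1.30e-03  4.00e-04]
contact_force [ 0.5535  0.4835 -4.8593]
opening 0.3029
turn units [0.0004 0.0002 0.0005] rows 1.0 shift now [ 0.   -1.05  0.9 ] shift after turn [-0.   -1.05  0.9 ]
```

Request:
move_arm:
  turn:
    - [0,0,0]
    - [0,0,0]
    - [0,0,0]
  dp:
    - [0,-0.5,0.4]
    - [0,-0.3,0.4]
    - [0,0,0]
  jaw: [1,1,1]

```text
clock: 17.1
tool_pos: [0.6544, -0.1185, 0.1209]
eef_rot: [0.797, -0.604, -0.002, 0.001]
contact_force: [-0.1, 0.1, -5.2]
opening: 0.301
```

```bash
python3 log.py;  python3 - <<'E'
from goto import *
need([.6619,-.1149,.10],pose(0,-1.3,1),False)
import cv2
d=r.snapshot("wrist"); cv2.imwrite("pics/x1.png",d["frame"])
t=r.snapshot("top")["frame"]; cv2.imwrite("pics/x1t.png",cv2.resize(t[115:265,230:430],None,fx=3,fy=3))
E
```

```text
clock 17.1
q [ 0.0028  0.8966  0.2083  1.5363 -0.2414  0.739  -2.554 ]
tool_pos [ 0.6544 -0.1185  0.1209]
eef_rot [ 0.7967 -0.6044 -0.002   0.0015]
contact_force [-0.1131  0.0821 -5.1891]
opening 0.301
turn units [0.0008 0.0002 0.0003] rows 1.0 shift now [-0.06 -0.33  0.84] shift after turn [-0.06 -0.33  0.84]
```

View pics/x1.png

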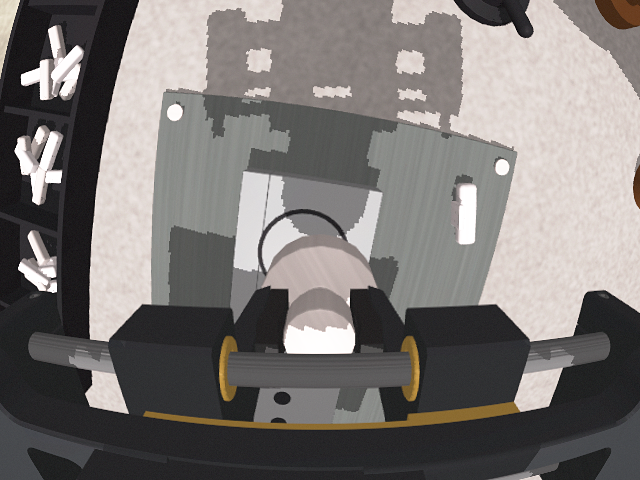

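View pics/x1t.png

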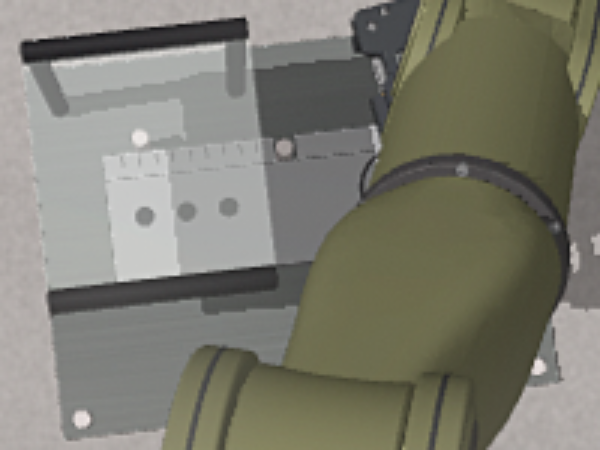

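Run:
```python
from goto import *
M=R.from_quat([.7962,-.6050,.0037,.0002]).as_matrix()
need([.6619,-.1149,.085],M,False)
```

```text
turn units [ 0.0014  0.0009 -0.0002] rows 1.0 shift now [-0.15 -0.4   1.53] shift after turn [-0.16 -0.39  1.53]
```

Request:
move_arm:
  turn:
    - [0.0014,0.0009,0]
    - [0,0,0]
    - [0,0,0]
    - [0,0,0]
    - [0,0,0]
  dp:
    - [-0.1,-0.3,0.5]
    - [0,0,0.5]
    - [0,0,0.4]
    - [0,0,0]
    - [0,0,0]
  jaw: [1,1,1,1,1]

```text
clock: 17.62
tool_pos: [0.6612, -0.1165, 0.0896]
eef_rot: [0.796, -0.605, 0.005, -0.001]
contact_force: [0.5, -0.2, -4.7]
opening: 0.297
```

```bash
python3 log.py;  python3 - <<'E'
from goto import *
M=R.from_quat([.7962,-.6050,.0037,.0002]).as_matrix()
import cv2
d=r.snapshot("wrist"); cv2.imwrite("pics/x2.png",d["frame"])
need([.6619,-.1149,.068],M,False)
f=d["frame"]; cv2.imwrite("pics/x2c.png",cv2.resize(f[180:320,235:395],None,fx=4,fy=4,interpolation=cv2.INTER_CUBIC))
E
```

```text
clock 17.6167
q [ 2.0000e-03  9.4090e-01  1.9920e-01  1.5434e+00 -2.5360e-01  6.7380e-01
 -2.5526e+00]
tool_pos [ 0.6612 -0.1165  0.0896]
eef_rot [ 7.959e-01 -6.054e-01  4.600e-03 -7.000e-04]
contact_force [ 0.471  -0.1953 -4.6559]
opening 0.2971
turn units [-0.0007 -0.0002 -0.0002] rows 1.0 shift now [-0.07 -0.    0.89] shift after turn [-0.07 -0.01  0.89]
```

View pics/x2c.png

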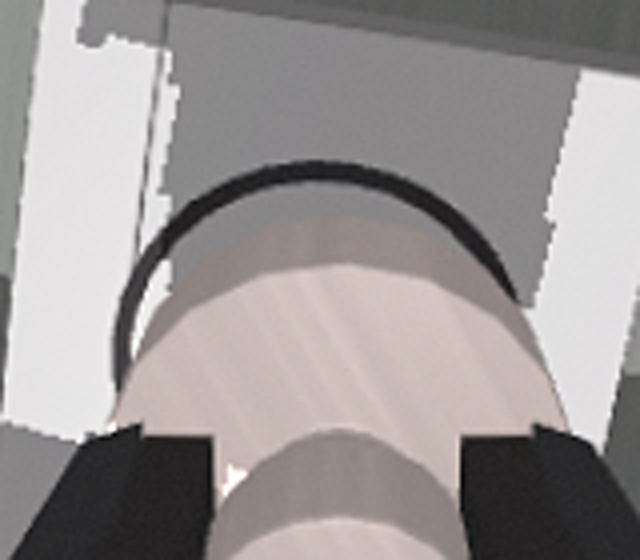

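```bash
cat > circ.py <<'E'
from h import *
from plant import r
from scipy.optimize import least_squares
s=r.get_state(); d=r.snapshot("wrist")
def P(X,Y,z,ox,oy): return wray(s,d,c4(X,Y,ox,oy),z)[:2]
def fit(pts,z,ox,oy,rad=None):
    A=np.array([P(*p,z,ox,oy) for p in pts])
    f=lambda c:np.hypot(*(A-c[:2]).T)-(c[2] if rad is None else rad)
    w=least_squares(f,[.66,-.11,.03]); print(z,w.x.round(4),(w.fun*1e3).round(1)); return w.x
E
python3 - <<'E'
from circ import *
outer=[(113,350),(120,310),(150,250),(190,205),(245,172),(320,160),(390,168),(450,200),(500,255)]
inner=[(132,350),(140,310),(165,260),(205,215),(250,191),(320,180),(385,188),(440,220)]
a=fit(outer,.03,235,180); b=fit(inner,.03,235,180); fit(outer,.03,235,180,.0315)
zb=s["tool_pos"][2]-.0313
foot=[(180,280),(225,245),(280,222),(338,215),(400,222),(455,250),(510,305)]
c=fit(foot,zb,235,180,.028)
Rm=R.from_quat(s["eef_rot"]).as_matrix(); print("tool pos",s["tool_pos"], "foot pred", s["tool_pos"]+Rm@[-.0038,.0005,.0313])
E
```

```text
0.03 [ 0.6625 -0.1102  0.0311] [ 0.3  0.  -0.4 -0.1  0.2 -0.1  0.3  0.1 -0.2]
0.03 [ 0.6628 -0.1103  0.0281] [ 0.2 -0.1 -0.3  0.1  0.1 -0.1  0.2 -0.1]
0.03 [ 0.6622 -0.1098  0.03  ] [ 0.1 -0.1 -0.4 -0.1  0.3  0.   0.3 -0.  -0.5]
0.05907503509782982 [ 0.6611 -0.113   0.03  ] [-0.3 -0.1  0.1  0.1  0.4 -0.  -0.5]
tool pos [ 0.66205932 -0.11657317  0.09037504] foot pred [ 0.66088552 -0.11319597  0.05904459]
```

Request:
move_arm:
  turn:
    - [-0.0004,0,0]
    - [0,0,0]
    - [0,0,0]
    - [0,0,0]
    - [0,0,0]
    - [0,0,0]
  dp:
    - [-0.09,-0.08,0]
    - [0,0,0.3]
    - [0,0,0.3]
    - [0,0,0.25]
    - [0,0,0]
    - [0,0,0]
  jaw: [1,1,1,1,1,1]

```text
clock: 18.22
tool_pos: [0.6634, -0.1132, 0.0683]
eef_rot: [0.796, -0.605, 0.004, -0.0]
contact_force: [0.8, 0.6, -4.7]
opening: 0.299
```

```bash
python3 log.py;  python3 - <<'E'
from circ import *
f=d["frame"]; cv2.imwrite("pics/x3c.png",cv2.resize(f[180:320,235:395],None,fx=4,fy=4,interpolation=cv2.INTER_CUBIC))
E
```

```text
clock 18.2167
q [-3.0000e-04  9.7280e-01  1.9340e-01  1.5424e+00 -2.6070e-01  6.4410e-01
 -2.5521e+00]
tool_pos [ 0.6634 -0.1132  0.0683]
eef_rot [ 7.961e-01 -6.051e-01  4.300e-03 -1.000e-04]
contact_force [ 0.8275  0.5911 -4.7432]
opening 0.2993
```

View pics/x3c.png

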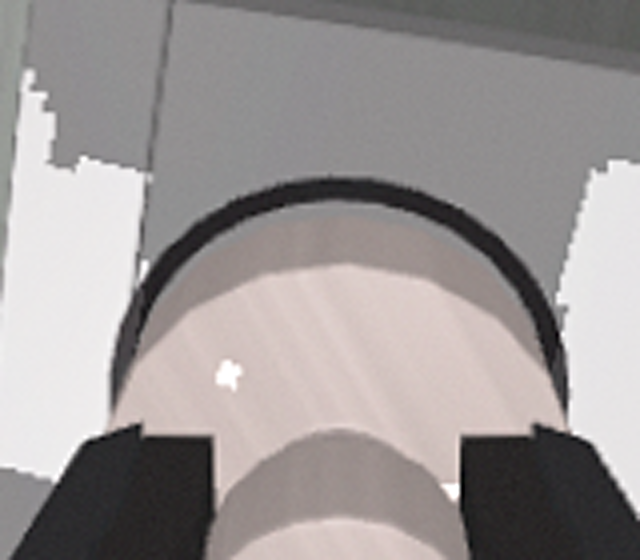

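Run:
```python
from circ import *
outer=[(112,385),(118,350),(130,305),(165,245),(210,208),(270,184),(340,177),(410,186),(475,215),(525,262),(555,320),(567,370)]
inner=[(150,300),(180,258),(225,222),(280,204),(340,198),(400,205),(455,228),(505,270)]
a=fit(outer,.03,235,180); fit(outer,.03,235,180,.031); b=fit(inner,.03,235,180)
zb=s["tool_pos"][2]-.0313
foot=[(165,300),(180,280),(225,245),(280,220),(338,213),(400,220),(455,247),(510,303)]
c=fit(foot,zb,235,180,.028)
Rm=R.from_quat(s["eef_rot"]).as_matrix(); p=s["tool_pos"]+Rm@[-.0038,.0005,.0313]; print("tool pos",s["tool_pos"], "foot pred", p)
for n,m in dict(outer=a,inner=b).items():
  for k,fo in dict(fit=c,pred=p).items():
    print(n,k,"tool shift mm",(Rm.T@np.array([m[0]-fo[0],m[1]-fo[1],0])*1e3).round(2))
```

```text
0.03 [ 0.6626 -0.1109  0.0306] [ 0.  -0.3 -0.1  0.4  0.4 -0.  -0.4 -0.2  0.1  0.1 -0.1  0.1]
0.03 [ 0.6624 -0.1104  0.03  ] [-0.3 -0.6 -0.2  0.4  0.4  0.1 -0.3 -0.1  0.1  0.  -0.3 -0.3]
0.03 [ 0.6625 -0.1094  0.0291] [-0.2  0.1  0.4 -0.1 -0.3 -0.   0.1  0. ]
0.03754602712787435 [ 0.6625 -0.11    0.03  ] [-0.4 -0.2 -0.1  0.2  0.2  0.4 -0.  -0.7]
tool pos [ 0.66389197 -0.11334757  0.06884603] foot pred [ 0.66264639 -0.10998383  0.03751691]
outer fit tool shift mm [0.85 0.16 0.01]
outer pred tool shift mm [0.83 0.26 0.  ]
inner fit tool shift mm [-0.56 -0.11 -0.  ]
inner pred tool shift mm [-0.58 -0.01 -0.  ]
```

The foot is concentric with the outline to under 1 mm, about 7 mm above the plate. I lower it gently.

Request:
move_arm:
  turn:
    - [0,0,0]
    - [0,0,0]
    - [0,0,0]
    - [0,0,0]
    - [0,0,0]
  dp:
    - [0,0,0.08]
    - [0,0,0.08]
    - [0,0,0.06]
    - [0,0,0.04]
    - [0,0,0]
  jaw: [1,1,1,1,1]

```text
clock: 18.73
tool_pos: [0.664, -0.1132, 0.0625]
eef_rot: [0.796, -0.605, 0.005, -0.001]
contact_force: [-0.7, -0.8, -4.1]
opening: 0.298
```

```bash
python3 log.py
```

```text
clock 18.7333
q [ 1.0000e-03  9.8100e-01  1.9070e-01  1.5433e+00 -2.6230e-01  6.3340e-01
 -2.5507e+00]
tool_pos [ 0.664  -0.1132  0.0625]
eef_rot [ 7.962e-01 -6.051e-01  4.800e-03 -5.000e-04]
contact_force [-0.6777 -0.8096 -4.0688]
opening 0.2982
```

Request:
move_arm:
  turn:
    - [0,0,0]
    - [0,0,0]
    - [0,0,0]
    - [0,0,0]
  dp:
    - [0,0,0.03]
    - [0,0,0.03]
    - [0,0,0.02]
    - [0,0,0]
  jaw: [1,1,1,1]

```text
clock: 19.07
tool_pos: [0.6645, -0.1133, 0.0614]
eef_rot: [0.796, -0.605, 0.005, -0.001]
contact_force: [-0.7, 0.6, -0.6]
opening: 0.301
```

```bash
python3 log.py
```

```text
clock 19.0667
q [ 1.4000e-03  9.8270e-01  1.9020e-01  1.5430e+00 -2.6280e-01  6.3070e-01
 -2.5503e+00]
tool_pos [ 0.6645 -0.1133  0.0614]
eef_rot [ 0.7962 -0.605   0.0054 -0.0008]
contact_force [-0.6654  0.5673 -0.6385]
opening 0.3014
```

The load has come off (-4.7 to -0.6 N) at the expected height. A quick look before I release.

Run:
```python
from circ import *
f=d["frame"]; cv2.imwrite("pics/x4c.png",cv2.resize(f[180:320,235:395],None,fx=4,fy=4,interpolation=cv2.INTER_CUBIC))
```

```text
(no output)
```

View pics/x4c.png

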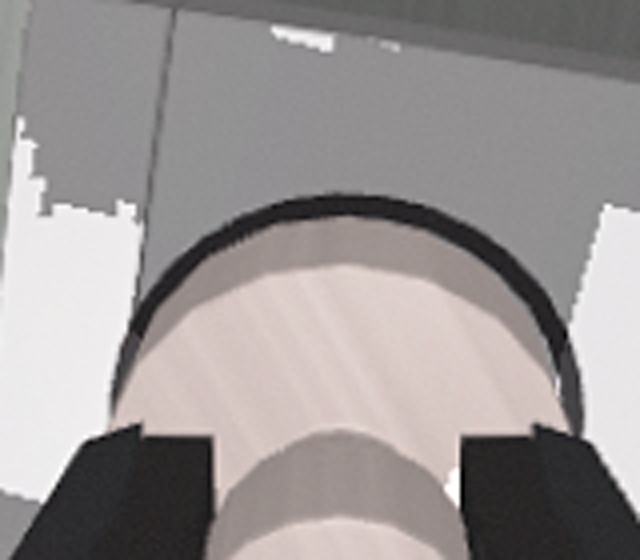

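The foot sits about 1 mm off towards image left. That is inside the outline already, but the fix is cheap: lift 3 mm, shift 1 mm along tool y, and set down again.

Request:
move_arm:
  turn:
    - [0,0,0]
    - [0,0,0]
    - [0,0,0]
    - [0,0,0]
    - [0,0,0]
    - [0,0,0]
    - [0,0,0]
  dp:
    - [0,0,-0.1]
    - [0,0.05,0]
    - [0,0,0]
    - [0,0,0.04]
    - [0,0,0.03]
    - [0,0,0.03]
    - [0,0,0]
  jaw: [1,1,1,1,1,1,1]

```text
clock: 19.7
tool_pos: [0.663, -0.1136, 0.0613]
eef_rot: [0.796, -0.605, 0.005, -0.001]
contact_force: [-2.2, 0.7, 2.1]
opening: 0.3
```

```bash
python3 log.py
python3 - <<'E'
from circ import *
f=d["frame"]; cv2.imwrite("pics/x5c.png",cv2.resize(f[180:320,235:395],None,fx=4,fy=4,interpolation=cv2.INTER_CUBIC))
E
```

```text
clock 19.7
q [ 2.1000e-03  9.8150e-01  1.8980e-01  1.5472e+00 -2.6290e-01  6.2850e-01
 -2.5491e+00]
tool_pos [ 0.663  -0.1136  0.0613]
eef_rot [ 7.962e-01 -6.051e-01  5.000e-03 -6.000e-04]
contact_force [-2.1675  0.6629  2.1183]
opening 0.2995
```

View pics/x5c.png

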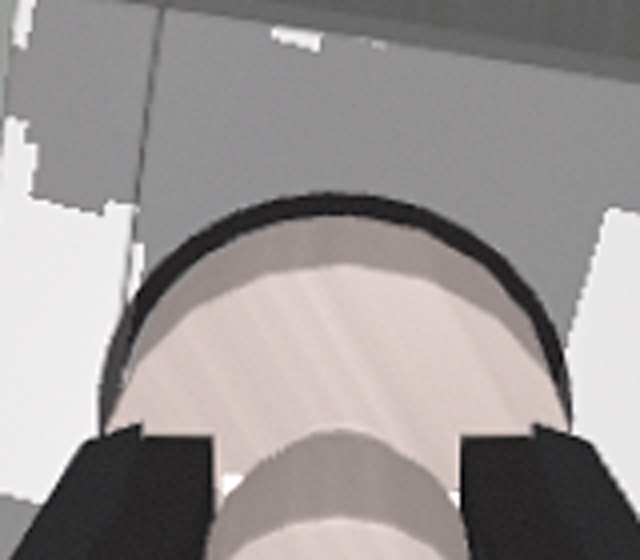

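It is centred and resting. I release, then rise straight up.

Request:
move_arm:
  turn:
    - [0,0,0]
    - [0,0,0]
    - [0,0,0]
    - [0,0,0]
    - [0,0,0]
    - [0,0,0]
    - [0,0,0]
    - [0,0,0]
    - [0,0,0]
  dp:
    - [0,0,0]
    - [0,0,0]
    - [0,0,0]
    - [0,0,0]
    - [0,0,-0.3]
    - [0,0,-0.6]
    - [0,0,-1]
    - [0,0,-1]
    - [0,0,-1]
  jaw: [0.3,0.1,0,0,0,0,0,0,0]

```text
clock: 20.5
tool_pos: [0.6624, -0.1133, 0.1607]
eef_rot: [0.796, -0.605, 0.006, -0.001]
contact_force: [0.3, -0.0, -0.2]
opening: 0.504
```

```bash
python3 log.py
python3 - <<'E'
from goto import *
import cv2
cv2.imwrite("pics/y1.png",r.snapshot("wrist")["frame"])
need([.45,-.30,.25],pose(0,-1.3,1),False)
E
```

```text
clock 20.5
q [-0.0226  0.8503  0.2379  1.5062 -0.2429  0.8034 -2.5662]
tool_pos [ 0.6624 -0.1133  0.1607]
eef_rot [ 0.7961 -0.6051  0.0056 -0.0008]
contact_force [ 0.3421 -0.0356 -0.1768]
opening 0.5036
turn units [-0.0026 -0.0019  0.    ] rows 1.0 shift now [ 4.89 10.24 -3.46] shift after turn [ 4.85 10.3  -3.35]
```

View pics/y1.png

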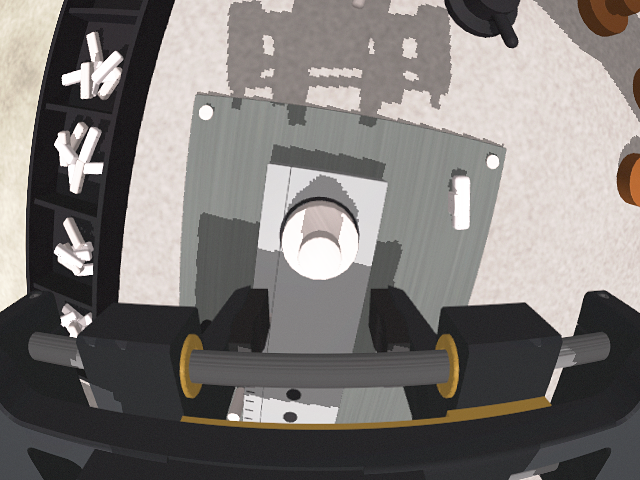

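The weight stands upright inside the outline at (320,240). I move the arm away, up and back to the right, so the top camera can see the result.

Request:
move_arm:
  turn:
    - [0,0,0]
    - [0,0,0]
    - [0,0,0]
    - [0,0,0]
    - [0,0,0]
    - [0,0,0]
    - [0,0,0]
    - [0,0,0]
    - [0,0,0]
    - [0,0,0]
  dp:
    - [0,0,-1]
    - [0,0,-1]
    - [0.3,0.4,-1]
    - [0.7,1,0]
    - [0.8,1,0]
    - [0.8,1,0]
    - [0.8,1,0]
    - [0.8,1,0]
    - [0.8,1,0]
    - [0.8,1,0]
  jaw: [0,0,0,0,0,0,0,0,0,0]

```text
clock: 21.38
tool_pos: [0.5213, -0.3034, 0.2345]
eef_rot: [0.796, -0.605, 0.006, -0.001]
contact_force: [-0.0, -0.4, 0.5]
opening: 0.498
```

Request:
move_arm:
  turn:
    - [0,0,0]
    - [0,0,0]
    - [0,0,0]
    - [0,0,0]
    - [0,0,0]
    - [0,0,0]
  dp:
    - [0.8,1,0]
    - [0.8,0.8,0]
    - [0.8,0.6,0]
    - [0.5,0.3,0]
    - [0,0,0]
    - [0,0,0]
  jaw: [0,0,0,0,0,0]

```text
clock: 21.88
tool_pos: [0.477, -0.3897, 0.2336]
eef_rot: [0.796, -0.605, 0.005, -0.001]
contact_force: [0.8, 0.8, -0.9]
opening: 0.5
```

```bash
python3 log.py; python3 snap.py z
python3 - <<'E'
from plant import r
import cv2
t=r.snapshot("top")["frame"]; cv2.imwrite("pics/z_full.png",t)
cv2.imwrite("pics/z_big.png",cv2.resize(t[115:265,230:430],None,fx=4,fy=4,interpolation=cv2.INTER_CUBIC))
E
```

```text
clock 21.8833
q [ 0.4905  0.6852  0.2158  1.6245 -0.1858  0.841  -2.0892]
tool_pos [ 0.477  -0.3897  0.2336]
eef_rot [ 0.796  -0.6053  0.0055 -0.0011]
contact_force [ 0.7936  0.8057 -0.8645]
opening 0.5003
fix TCP [-0.2496 -0.3365  0.2336] F [ 0.8  0.8 -0.9]
```

View pics/z_big.png

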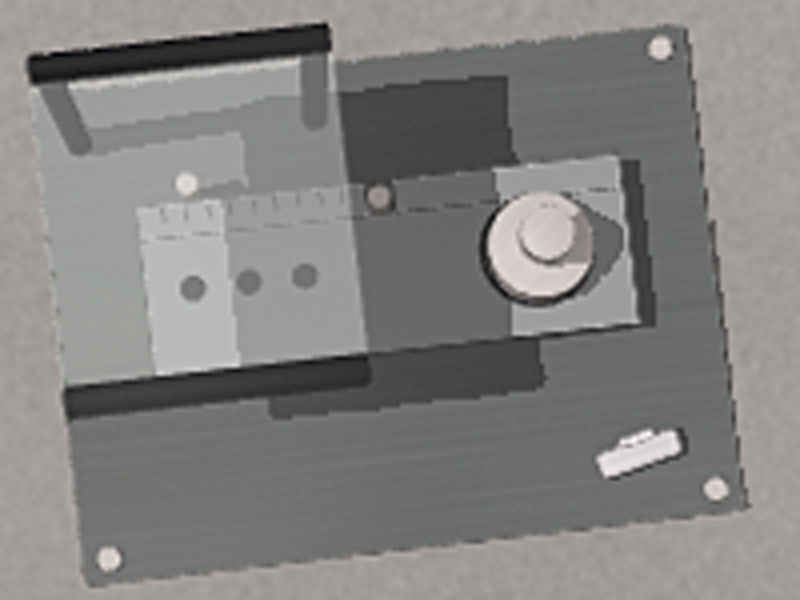

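View pics/z_full.png

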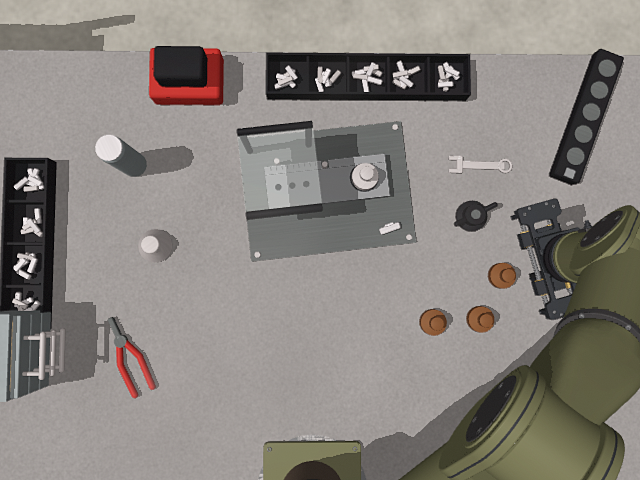

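View pics/z_s.png

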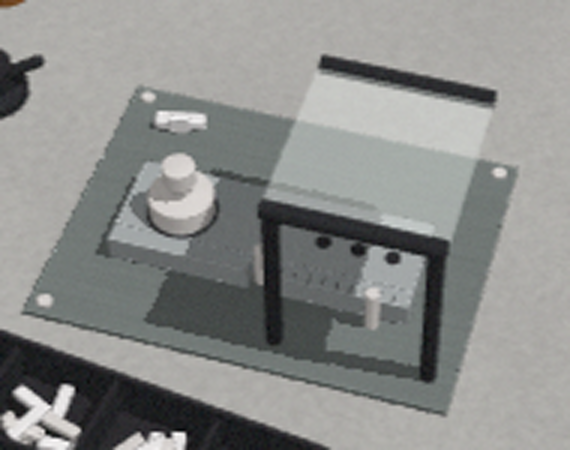

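The plate's corners are at the same pixels as before placing, (138,208) and (620,155). The weight stands upright on the outline and the other things on the bench haven't moved. One last number, then I hand in.

Run:
```python
from h import *
from plant import r
t=r.snapshot("top")
p=ray(t,c4(541,247,230,115),.052); m=ray(t,c4(538,250,230,115),.03); print("foot - mark mm",((p-m)[:2]*1e3).round(1))
print(r.get_state()["clock"]); r.finish_job()
```

```text
foot - mark mm [-2.3  0.5]
22.0833
the job is handed in; nothing more can be done
```

I swung the plate round to the stop pin and set the steel weight down upright inside the outline. I handed the job in at 22.1 s.

- **Plate:** I pushed the rear edge with the shut fingers, the tool tilted in under the guard from the right. After a first push that dragged sideways, I backed off and pushed along the plate's arc until it stopped solid at 27 N. The highest force I read was about 31 N, during the sideways drag. With the arm clear, the front edge measured 11.8 mm from the pivot axis (12 is home). The stop pin's axis was 6.3 mm from the edge (6 is flush), and the plate's heading was 0.115 rad against about 0.116 for the fixture. After the weight was placed, the plate's corners were at the same pixels.
- **Weight:** I gripped it by the knob, lowered it until the load came off, and lifted it once more to correct it by about 1 mm before releasing. Afterwards it stood upright.
- **Disagreement:** Just before release, the wrist camera showed the foot evenly centred in the outline. A final rough reading from the top camera, with points picked by hand, put it 2.3 mm off centre, and the margin is 3 mm. The two cameras already differed by about that much on the outline's position, and I trusted the close wrist view.
- **Other things:** In the last pictures the guard, the look-alikes and the other items were all where they started.

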